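# Load a wax tube into the spring cradle

### The arm

A 6-joint arm with a two-finger parallel gripper is mounted at the origin on a cart in front of the work surface, level with it; the furniture and walls round the work are solid. World frame = base frame: x ahead of the robot, y to its left, z up, the work surface at z = 0. Lengths are in m, angles in degrees, forces in N, time in s.
With the tool pointing down it reaches from about 0.325 to 0.775 m from the base axis. Payload 5.5 kg.
Tool frame: the origin (TCP) lies midway between the tips of the shut fingers; the grasp point (between the pads) lies 19 mm behind it; z points along the fingers, x is the direction in which the jaws open and shut, and the axes are right-handed (so a half turn about z gives the same grasp; the last joint's range is limited). The gripper opens to 88 mm and grips with 3 to 60 N. Pads are 20 mm wide; open, the fingers measure 115 mm over their backs; the gripper's body (75 mm by 178 mm) begins 61 mm behind the grasp point.
Start: joints at [-3.249, 5.22, 70.514, -0, 104.267, -3.249], TCP at [0.6, -0, 0.223] pointing down, gripper open.
Joint ranges: [-164.24, 164.24], [-49.07, 125.15], [9.68, 141.18], [-86.29, 266.29], [3.28, 154.24], [-151.56, 151.56]. Speed limits (degrees/s): [147.25, 147.25, 172.46, 180, 180, 180].

### API

Orientations are given as a 3x3 rotation matrix whose columns are the frame's x, y, z axes.
In Python, from workcell import arm gives the robot as it stands.
- The arm moves only by the tool drive_tool, never from a script. Its argument "targets" is a list of rows, each a list of 3 entries, a list of its own where there are three numbers: the closure, from -1 (fully open) to 1 (shut), so that 0 is half open, then the shift along the tool's x, y, z in m, then the turn about the tool's z in units of 8 degrees (1.0 is 8 degrees). In form: [[fingers, [x, y, z], spin], ...]. A call has 1 to 10 rows; each row shifts and turns the commanded pose from where the row before left it, along the tool's axes as they then stand; what a row does not reach is not made up. A row lasts 1/8 s, in which the tool goes at most 62.5 mm and 10.7 degrees, less where a joint would pass 70% of its speed; a pose out of reach is approached as far as the arm can. A call with a gripper value outside its range is refused whole. The fingers move at their own pace and stop on an object; "grip_force" is the grip in N (left out, the last holds). Time passes only in rows, so rows that do not move let the fingers close. It gives the time, the measured TCP pose, the force and the opening at its end, in the units of the state.
- arm.sense(): the state, without advancing time (a new reading comes with each control period).
- arm.grab_frame(name): name is "scene" or "side" or "wrist"; returns a dict with "color" (400x640x3 uint8, red, green, blue), "fx", "fy", "cx", "cy" (pixels), "position" and "attitude" of the camera in the world; the wrist camera has in their place "hand_eye" (4x4, takes a point from camera to tool coordinates, whose origin is the TCP and whose axes are the tool frame's). Camera axes: x right, y up, looking along -z (the intrinsics and any distortion apply to the point x, -y, -z); pixel columns grow to the right and rows downward; lengths in m; the calibration is good to about 2 mm. A picture is of the moment at which its call begins: read the wrist's pose just before it. There is no depth.
- arm.finish_job(): hands the job in, once; it reports no verdict.
Trained networks look in a picture, given as the dict that the camera call returned (one of the last four; its "shot" number tells which), for a name from the list of things; names that differ only in an ending like _2 or _b are one class to them, and where a whole thing is asked for, a point or a joint stands for the part that bears it (a point fixed in the world has none). Each returns a list of dicts, best first, with "p" (0 to 1); they miss things now and then, are a little off and sometimes report something else, mostly with a low value. They report only what shows in the picture. A call takes as long as a camera call. They do not tell look-alikes from the thing itself.
- arm.spot_in(picture, query): "position" ([column, row] in pixels, amid what is visible of it).
The state is a dict: "clock": time; "joints": joint angles; "qvel": joint speeds; "joint_torque": joint torques, N m; "ee_pos": TCP position; "ee_rot": TCP orientation; "force": force on the tool from outside, world axes, zero at the start; "ft_torque": the same for the moment, N m; "grip_width": finger opening in m.
Only numpy, scipy, OpenCV 4.12 (cv2) and the standard library are available. Lean on these libraries where they do the work, as an engineer would, in place of code of your own. Each camera call takes 0.05 s, during which the arm holds its last target.

### The job

Take the blue wax tube that lies on the wooden rest and load it into the spring cradle for marking out: hold it sloping with one end low, push that end against the brass spring pad so that the pad gives way, then tip the other end down in front of the fixed grey stop, so that the tube lies level in the white V rests, held between the pad and the stop. Leave the green tube where it lies.

Things in the scene. Friction and masses are not known exactly. Their poses are not given: they have to be found in the camera images.
- blue_center (a point): Centre of the loose blue wax tube to load: 28 mm diameter, 60 mm long, 35 to 70 g, ends alike; its z axis runs along the tube. It lies level, 38 mm above the bench, in one of two places of a wooden rest, on two white V saddles 8 mm long, centred 21 mm either side of its middle; between them fingers have room beside and below it, down to a base plate 8 mm thick.
- green_center (a point): Centre of a loose green tube of the same size in the other place of the rest, parallel to the blue one, 90 mm beside it; its z axis runs along the tube. To be left alone.
- bay (a point): Spring cradle, fixed on the bench (base plate 134 x 56 x 8 mm): where the loaded tube's centre belongs, 38 mm above the bench. x runs level along the bay from the sprung pad (-x) to the fixed stop (+x); z is up. White V saddles, 8 mm long at x = -17 and +21 mm, centre the tube; their arms reach 17 mm sideways and to 5 mm below this point. Sides between them are open.
- stop_top (a point): Middle of the top of the cradle's fixed grey stop, at x = +35 mm of the bay and 3 mm lower than the bay point. The stop is 10 mm thick (inner face at x = +30 mm) and 34 mm wide.
- housing_top (a point): Middle of the top of the cradle's grey spring housing, 48 mm above the bench. The housing fills x = -54 to -80 mm of the bay and is 36 mm wide.
- pad (a joint): Travel in m of the brass spring pad (34 mm wide, from 21 mm below to 15 mm above the bay point). At 0 it is out, its face at x = -25 mm of the bay, 55 mm from the stop; it grows as the pad is pushed to -x, to 0.020 at most. The spring pushes with about 1 N at 0, 2.4 N at 0.005 (tube loaded), 6.9 N at 0.020.
Not all that is in view belongs to the job. What is shaped like the part that bears bay but red is not meant.

How it is judged:
By the outcome, as a careful person would: the job done as asked, in the order asked, and still so for the second after the job is handed in, with the robot touching nothing.
It also fails if it takes over 38 s, if anything falls off the work surface, if the arm or the gripper's body presses on something with over 40 N, if the wrist force passes 120 N, or if a joint passes its speed limit or range.

## Working session

There is one attempt and no reset: what is moved stays moved. The work goes in short steps, Python scripts to look and compute and a tool call to move; the robot and the scene stay as the last step left them, time stands still between calls to the robot, and variables do not carry over. Pictures are saved under pics/ and viewed, and the job is handed in when it is done.

Besides the shell and the picture viewer there is one more tool, called as a command line: name --argument value ..., lists and objects as JSON in quotes. drive_tool: Moves the arm, as the interface text tells. Its arguments: {"type":"object","properties":{"targets":{"type":"array","items":{"type":"array"}},"grip_force":{"type":"number"}},"required":["targets"]}

I'll start by looking at the scene.

```bash
ls -la && mkdir -p pics && python3 - <<'E'
from workcell import arm
import cv2, json, pickle, numpy as np
s=arm.sense(); print({k:np.round(v,4).tolist() for k,v in s.items()})
for n in ["scene","side","wrist"]:
    f=arm.grab_frame(n); pickle.dump(f,open(f'pics/{n}0.pkl','wb'))
    cv2.imwrite(f'pics/{n}0.png',f['color'][:,:,::-1])
    print(n,{k:(np.round(v,4).tolist() if not isinstance(v,str) else v) for k,v in f.items() if k!='color'})
    for q in ["blue_center","green_center","bay","stop_top","housing_top","pad"]:
        try: print(q,[(np.round(d['position'],1).tolist(),round(d['p'],2)) for d in arm.spot_in(f,q)][:4])
        except Exception as e: print(q,e)
print(arm.sense()['clock'])
E
```

```text
total 12
drwxr-xr-x  3 agent agent 4096 Dec  6 19:46 .
drwxr-xr-x 23 root  root  4096 Dec  6 19:46 ..
drwxr-xr-x  2 agent agent 4096 Dec  6 19:46 pics
{'clock': 0.0, 'joints': [-3.2482, 5.2615, 70.5815, -0.0016, 104.266, -3.2498], 'qvel': [0.0687, 0.0128, -0.0528, -0.0543, 0.0146, -0.1054], 'joint_torque': [-0.0003, -44.6448, -40.645, 0.0697, 0.0294, -0.0002], 'ee_pos': [0.5997, 0.0, 0.2215], 'ee_rot': [[1.0, 0.0, -0.0019], [0.0, -1.0, 0.0001], [-0.0019, -0.0001, -1.0]], 'force': [-0.0917, -0.3628, 0.5533], 'ft_torque': [0.0159, 0.0189, 0.0079], 'grip_width': 0.0876}
scene {'fx': 410.6057, 'fy': 410.6057, 'cx': 318.6104, 'cy': 195.3372, 'position': [0.2676, -0.5991, 0.7326], 'attitude': [[0.8919, 0.3639, -0.2683], [-0.4518, 0.6937, -0.561], [-0.018, 0.6216, 0.7831]], 'shot': 1}
blue_center [([382.8, 256.1], 0.95)]
green_center [([350.7, 224.4], 0.61)]
bay [([277.4, 169.4], 0.87), ([292.4, 207.4], 0.6)]
stop_top [([295.4, 211.1], 0.9), ([278.3, 168.9], 0.72)]
housing_top [([278.5, 169.0], 0.86), ([298.6, 205.4], 0.58)]
pad [([275.2, 163.2], 0.63)]
side {'fx': 474.3834, 'fy': 474.3834,
[... 302 characters left out ...]
, ([342.2, 249.1], 0.56)]
stop_top [([300.4, 275.0], 0.97), ([339.8, 252.7], 0.76)]
housing_top [([300.8, 272.6], 0.84), ([343.4, 254.2], 0.59)]
pad [([299.4, 263.2], 0.86), ([300.9, 277.9], 0.59)]
wrist {'fx': 282.0065, 'fy': 282.0065, 'cx': 317.101, 'cy': 203.1264, 'hand_eye': [[1.0, 0.0011, -0.0009, 0.0005], [0.0008, -0.965, -0.2621, -0.0718], [-0.0011, 0.2621, -0.965, -0.1628], [0.0, 0.0, 0.0, 1.0]], 'shot': 3}
blue_center []
green_center [([265.8, 329.2], 0.84)]
bay [([214.2, 155.6], 0.7), ([209.1, 240.9], 0.62)]
stop_top [([215.5, 154.3], 0.98), ([209.6, 236.4], 0.61)]
housing_top [([217.9, 155.2], 0.85), ([207.2, 239.2], 0.82)]
pad [([199.8, 160.6], 0.88), ([210.8, 245.1], 0.57)]
1.05
```

View pics/scene0.png

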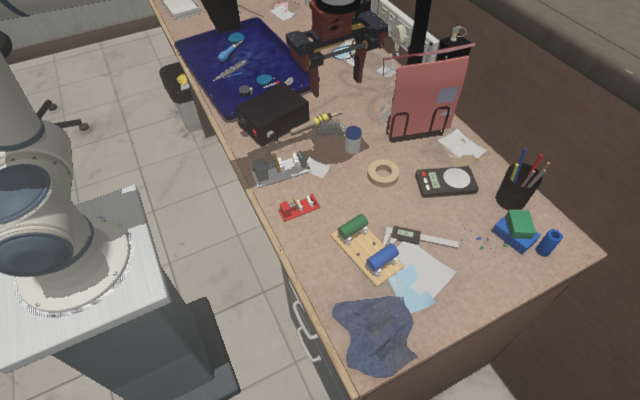

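View pics/side0.png

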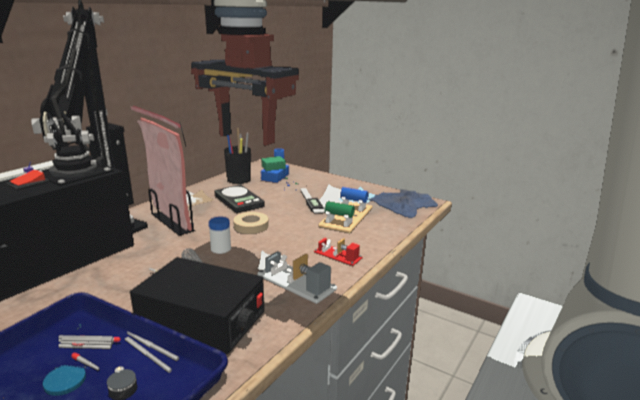

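View pics/wrist0.png

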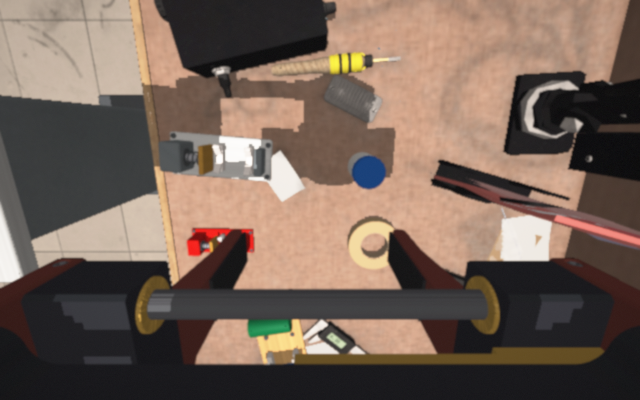

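The scene and side views show the blue tube at (383,256) and (354,192), with the green tube beside it on the wooden rest. The grey cradle is at wrist (160–272, 130–180), housing left and stop right; the red one at (220,241) is the decoy. Next I'll write the projection helpers and get rough positions.

```bash
cat > h.py <<'E'
import numpy as np, cv2, pickle
def campose(f, s=None):
    if 'hand_eye' in f:
        T=np.eye(4);T[:3,:3]=s['ee_rot'];T[:3,3]=s['ee_pos'];T=T@np.array(f['hand_eye']);return T[:3,:3],T[:3,3]
    return np.array(f['attitude']),np.array(f['position'])
def back(f,px,z,s=None):
    R,p=campose(f,s); d=R@np.array([(px[0]-f['cx'])/f['fx'],-(px[1]-f['cy'])/f['fy'],-1.])
    return p+d*(z-p[2])/d[2]
def proj(f,P,s=None):
    R,p=campose(f,s); q=R.T@(np.array(P)-p); return np.array([f['cx']+f['fx']*q[0]/-q[2], f['cy']+f['fy']*q[1]/q[2]])
def shot(arm,name,tag):
    s=arm.sense(); f=arm.grab_frame(name); pickle.dump((f,s),open(f'pics/{tag}.pkl','wb')); cv2.imwrite(f'pics/{tag}.png',f['color'][:,:,::-1]); return f,s
def load(tag): return pickle.load(open(f'pics/{tag}.pkl','rb'))
E
python3 - <<'E'
from h import *
S={'ee_pos':[0.5997,0,0.2215],'ee_rot':[[1,0,-.0019],[0,-1,.0001],[-.0019,-.0001,-1]]}
g=lambda n:pickle.load(open(f'pics/{n}0.pkl','rb'))
sc,sd,w=g('scene'),g('side'),g('wrist')
print('keys',[k for k in w if k!='color'])
print('blue',back(sc,[382.8,256.1],.045),back(sd,[353.8,192.4],.045))
print('green',back(sc,[350.7,224.4],.045),back(sd,[342.3,209.7],.045),back(w,[265.8,329.2],.045,S))
print('housing top wrist',back(w,[176,155],.048,S),'stop',back(w,[267,160],.035,S))
for n,a in (('scene',(230,130,440,300)),('side',(230,170,400,320)),('wrist',(140,110,320,270))):
    im=g(n)['color'][a[1]:a[3],a[0]:a[2],::-1]; cv2.imwrite(f'pics/{n}0c.png',cv2.resize(im,None,fx=3.8,fy=3.8,interpolation=cv2.INTER_CUBIC)[:600,:800])
E
```

```text
keys ['fx', 'fy', 'cx', 'cy', 'hand_eye', 'shot']
blue [ 0.54473455 -0.29544185  0.045     ] [ 0.54589578 -0.29024369  0.045     ]
green [ 0.52670769 -0.20358881  0.045     ] [ 0.51653746 -0.19079328  0.045     ] [ 0.52722235 -0.20567643  0.045     ]
housing top wrist [0.43352425 0.03949144 0.048     ] stop [0.53845795 0.03206167 0.035     ]
```

View pics/scene0c.png

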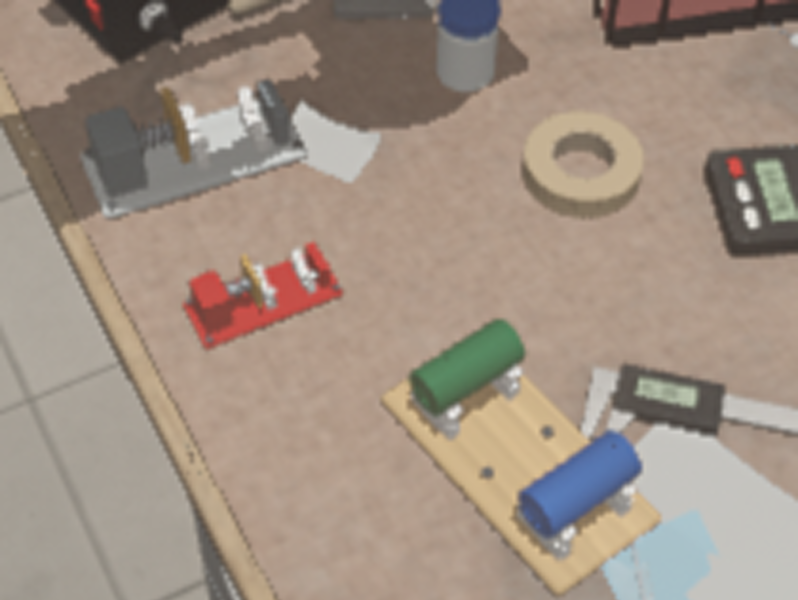

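View pics/wrist0c.png

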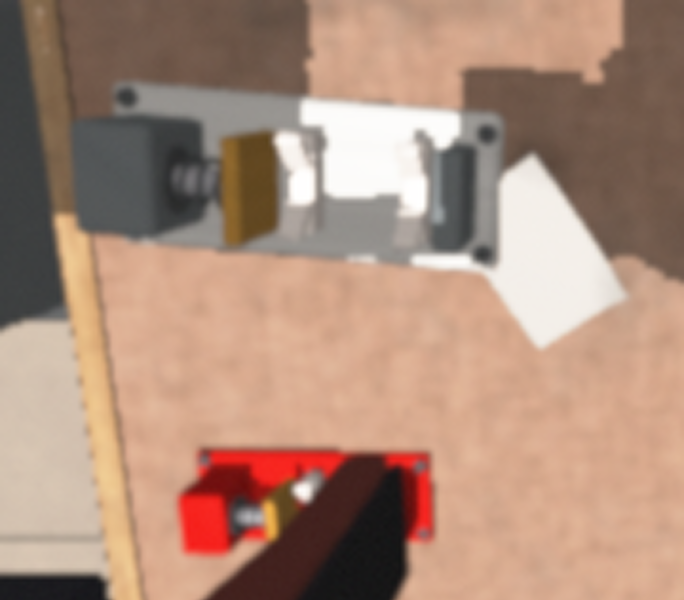

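View pics/side0c.png

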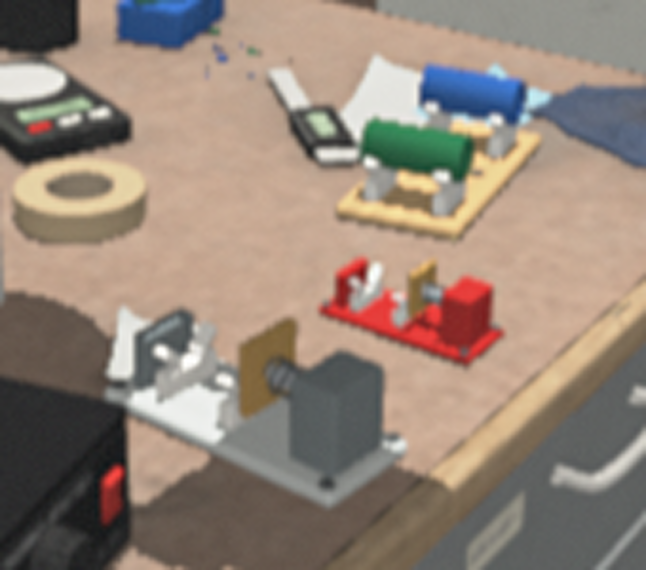

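The scene crop shows blue at about (0.545, −0.293), green 90 mm towards +y, and the grey cradle at about (0.50, 0.035), its stop pointing away from the robot. I'll go above the blue tube and turn the tool's y axis along it.

drive_tool --targets '[[-1, [-0.011, 0.0586, 0.01], 0], [-1, [-0.011, 0.0586, 0.01], 0], [-1, [-0.011, 0.0586, 0.01], 0], [-1, [-0.011, 0.0586, 0.01], 0], [-1, [-0.011, 0.0586, 0.01], 0]]'

```text
clock: 1.68
ee_pos: [0.5445, -0.2948, 0.1725]
ee_rot: [[1.0, 0.0, 0.0], [0.0, -1.0, -0.0], [0.0, 0.0, -1.0]]
force: [0.2, -0.2, -0.3]
grip_width: 0.0879
```

drive_tool --targets '[[-1, [0, 0, 0], -1.26], [-1, [0, 0, 0], -1.26], [-1, [0, 0, 0], -1.26], [-1, [0, 0, 0], -1.26], [-1, [0, 0, 0], -1.26], [-1, [0, 0, 0], -1.26], [-1, [0, 0, 0], -1.26], [-1, [0, 0, 0], -1.26], [-1, [0, 0, 0], -1.26], [-1, [0, 0, 0], -1.26]]'

```text
clock: 2.92
ee_pos: [0.545, -0.293, 0.1726]
ee_rot: [[-0.193, 0.981, 0.0], [0.981, 0.193, 0.0], [-0.0, 0.0, -1.0]]
force: [0.5, -0.2, 0.2]
grip_width: 0.0878
```

```bash
python3 - <<'E'
from workcell import arm
from h import *
f,s=shot(arm,'wrist','w1')
print(s['clock'],np.round(s['ee_pos'],4),np.round(s['ee_rot'],3).tolist(),np.round(s['joints'],1))
hsv=cv2.cvtColor(f['color'],cv2.COLOR_RGB2HSV)
for nm,lo,hi in (('blue',100,125),('green',45,85)):
    m=cv2.inRange(hsv,(lo,110,40),(hi,255,255))
    n,l,st,c=cv2.connectedComponentsWithStats(m); 
    for i in range(1,n):
        if st[i,4]>150:
            pts=np.argwhere(l==i)[:,::-1].astype(np.float32); r=cv2.minAreaRect(pts); print(nm,st[i],c[i].round(1),r, cv2.boxPoints(r).round(1).tolist())
E
```

```text
2.925 [ 0.545  -0.293   0.1726] [[-0.193, 0.981, 0.0], [0.981, 0.193, 0.0], [-0.0, 0.0, -1.0]] [ -31.4    7.9   72.7    0.    99.4 -132.5]
blue [ 305  168   25   57 1351] [316.6 195.9] ((317.0, 196.0), (56.0, 24.0), 90.0) [[305.0, 168.0], [329.0, 168.0], [329.0, 224.0], [305.0, 224.0]]
blue [210 355  51  10 458] [235.9 359.9] ((235.0, 359.5), (9.0, 50.0), 90.0) [[210.0, 355.0], [260.0, 355.0], [260.0, 364.0], [210.0, 364.0]]
green [ 386  170   29   56 1305] [399.7 197.3] ((399.42681884765625, 197.65853881835938), (24.405366897583008, 55.326194763183594), 6.340191841125488) [[384.20001220703125, 223.8000030517578], [390.3999938964844, 168.8000030517578], [414.6000061035156, 171.5], [408.5, 226.5]]
```

View pics/w1.png

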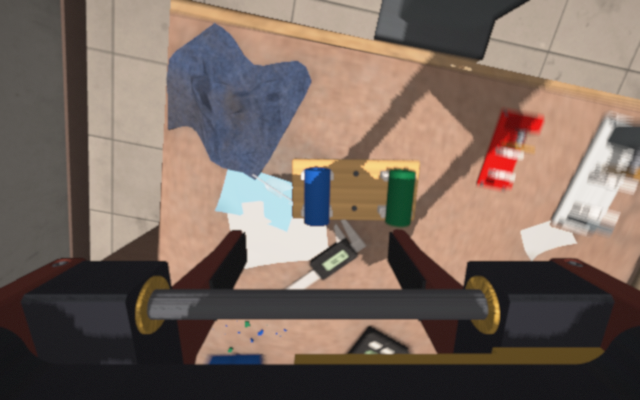

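The wrist view shows blue at (317,196), already almost upright in the picture between the open fingers, and green at (400,197). I'll measure its position and axis.

```bash
python3 - <<'E'
from h import *
f,s=load('w1')
hsv=cv2.cvtColor(f['color'],cv2.COLOR_RGB2HSV)
R=np.array(s['ee_rot']);p=np.array(s['ee_pos'])
for nm,lo,hi,x0 in (('blue',100,125,290),('green',45,85,370)):
    m=cv2.inRange(hsv,(lo,90,30),(hi,255,255)); m[:,:x0]=0;m[:,x0+60:]=0;m[:150]=0;m[235:]=0
    rows=[r for r in range(150,235) if (m[r]>0).sum()>15]
    print(nm,rows[0],rows[-1])
    A=[];L=[]
    for r in rows[4:-4]:
        c=np.where(m[r]>0)[0]
        # both silhouette edges -> axis: average at tube axis height
        a=back(f,[c[0]-.5,r],.038,s);b=back(f,[c[-1]+.5,r],.038,s)
        A.append((R.T@((a+b)/2-p))[:2]);L.append(np.linalg.norm(a-b))
    A=np.array(A); k=np.polyfit(A[:,1],A[:,0],1)
    print('slope deg (x per y)',np.degrees(np.arctan(k[0])),'x at y=0',k[1],'width',np.mean(L))
    cx=np.mean(A[:,0])
    for r,z in ((rows[0],.045),(rows[0],.052),(rows[-1],.052),(rows[-1],.045)):
        print('  end row',r,z,(R.T@(back(f,[317,r+(0.5 if r==rows[-1] else -.5)],z,s)-p))[:2].round(4))
E
python3 -c "
import cv2;i=cv2.imread('pics/w1.png')[140:250,270:440];cv2.imwrite('pics/w1c.png',cv2.resize(i,None,fx=4.6,fy=4.6,interpolation=cv2.INTER_CUBIC))"
```

```text
blue 169 224
slope deg (x per y) -0.7470714680887071 x at y=0 -0.00040359473591089517 width 0.026371572722830434
  end row 169 0.045 [-0.     -0.0288]
  end row 169 0.052 [-0.     -0.0298]
  end row 224 0.052 [-0.0001  0.0299]
  end row 224 0.045 [-0.0001  0.0324]
green 170 224
slope deg (x per y) -0.9683776611597603 x at y=0 0.09003927782126764 width 0.027100541815927005
  end row 170 0.045 [-0.     -0.0278]
  end row 170 0.052 [-0.     -0.0288]
  end row 224 0.052 [-0.0001  0.0299]
  end row 224 0.045 [-0.0001  0.0324]
```

View pics/w1c.png

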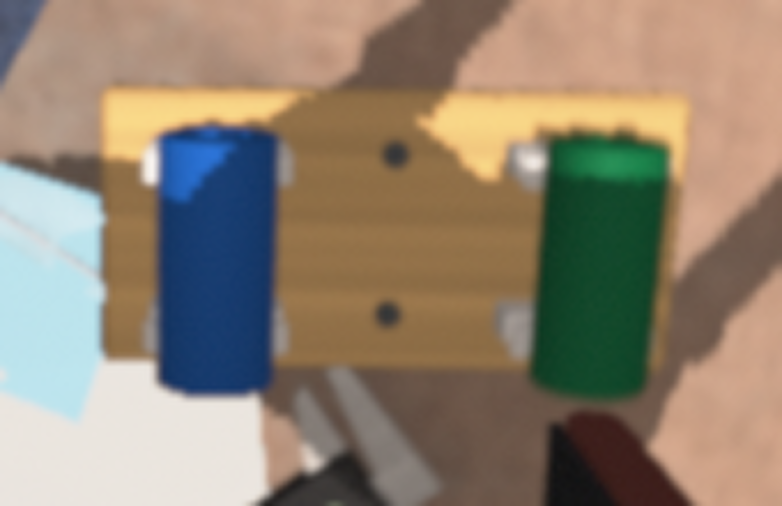

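Blue sits within 1 mm of the tool's centre line, its axis off by about 0.8°. I'll grip it about 5 mm towards its far (stop) end, so the fingers fit between the cradle saddles throughout.

drive_tool --targets '[[-1, [-0.0004, 0.0055, 0.045], 0.1], [-1, [0, 0, 0.05], 0], [-1, [0, 0, 0.04], 0], [-1, [0, 0, 0.0156], 0], [1, [0, 0, 0], 0], [1, [0, 0, 0], 0], [1, [0, 0, 0], 0], [1, [0, 0, 0], 0]]' --grip_force 15

```text
clock: 3.98
ee_pos: [0.5511, -0.2927, 0.0234]
ee_rot: [[-0.174, 0.985, 0.002], [0.985, 0.174, -0.001], [-0.001, 0.002, -1.0]]
force: [0.2, -1.6, -0.1]
grip_width: 0.0514
```

drive_tool --targets '[[1, [0, 0, 0], 0], [1, [0, 0, 0], 0], [1, [0, 0, 0], 0], [1, [0, 0, 0], 0]]'

```text
clock: 4.47
ee_pos: [0.5505, -0.2926, 0.0221]
ee_rot: [[-0.174, 0.985, 0.0], [0.985, 0.174, -0.0], [-0.0, 0.0, -1.0]]
force: [0.4, -0.4, 0.4]
grip_width: 0.0271
```

The opening is 27 mm, so it's gripped. Next I'll lift, shift towards the robot so that only the near saddle is under the tube's far part, and press down to pivot it in the jaws, near end low.

drive_tool --targets '[[1, [0, 0, -0.016], 0], [1, [0, -0.023, 0], 0], [1, [0, -0.023, 0], 0], [1, [0, 0, 0.012], 0], [1, [0, 0, 0], 0]]'

```text
clock: 5.1
ee_pos: [0.5051, -0.2998, 0.025]
ee_rot: [[-0.174, 0.985, -0.001], [0.985, 0.174, 0.001], [0.002, -0.001, -1.0]]
force: [0.7, -0.2, -1.2]
grip_width: 0.0277
```

drive_tool --targets '[[1, [0, 0, 0.003], 0], [1, [0, 0, 0.002], 0], [1, [0, 0, 0.002], 0], [1, [0, 0, 0.0022], 0], [1, [0, 0, 0], 0]]'

```text
clock: 5.72
ee_pos: [0.5054, -0.3005, 0.0182]
ee_rot: [[-0.174, 0.985, 0.0], [0.985, 0.174, -0.001], [-0.001, 0.0, -1.0]]
force: [-4.2, 2.0, 6.6]
grip_width: 0.0277
```

```bash
python3 - <<'E'
from workcell import arm
from h import *
f,s=shot(arm,'side','s2'); f2,_=shot(arm,'scene','c2')
print(s['clock'],np.round(s['ee_pos'],4),s['force'],s['grip_width'])
a=f['color'][150:250,290:430,::-1];b=f2['color'][170:310,290:440,::-1]
cv2.imwrite('pics/s2c.png',np.hstack([cv2.resize(a,(400,400),interpolation=3),cv2.resize(b,(400,400),interpolation=3)]))
E
```

```text
5.725 [ 0.5054 -0.3005  0.0182] [-4.15772781  2.00631784  6.60319035] 0.027704341496394294
```

View pics/s2c.png

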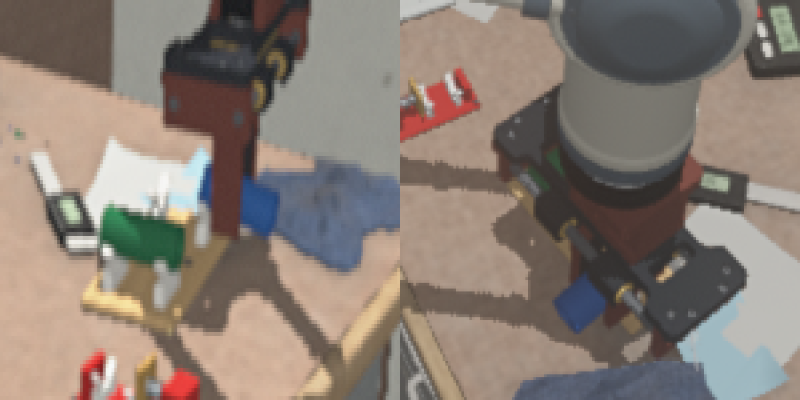

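The side view shows the blue tube now sloping, near (right) end lower. I'll press about 2 mm more, then lift and measure the slope.

drive_tool --targets '[[1, [0, 0, 0.0015], 0], [1, [0, 0, 0.001], 0], [1, [0, 0, 0], 0], [1, [0, 0, -0.03], 0], [1, [0, 0, -0.05], 0], [1, [0, 0, -0.02], 0], [1, [0, 0, 0], 0]]'

```text
clock: 6.7
ee_pos: [0.5061, -0.3008, 0.1157]
ee_rot: [[-0.174, 0.985, 0.003], [0.985, 0.174, -0.002], [-0.002, 0.002, -1.0]]
force: [0.7, 0.5, -0.3]
grip_width: 0.0273
```

```bash
python3 - <<'E'
from workcell import arm
from h import *
f,s=shot(arm,'side','s3'); f2,s2=shot(arm,'wrist','w3')
print(s['clock'],np.round(s['ee_pos'],4),s['force'],s['grip_width'])
a=f['color'][110:230,290:430,::-1];b=f2['color'][100:360,200:440,::-1]
cv2.imwrite('pics/s3c.png',np.hstack([cv2.resize(a,(400,343),interpolation=3),cv2.resize(b,(316,343),interpolation=3)]))
E
```

```text
6.7 [ 0.5061 -0.3008  0.1157] [ 0.69430089  0.49499492 -0.30000097] 0.027278850310130307
```

View pics/s3c.png

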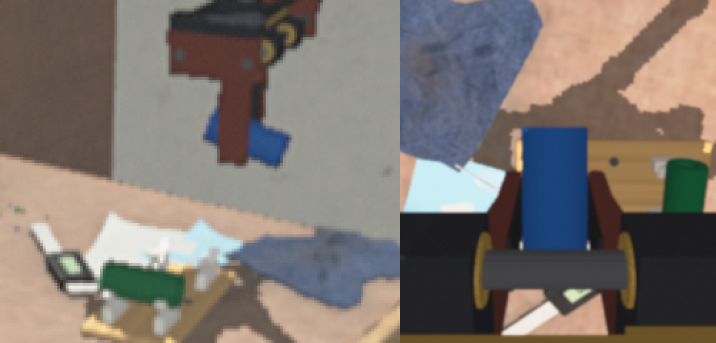

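```bash
cat > fit.py <<'E'
from h import *
from scipy.optimize import minimize
t=np.linspace(0,2*np.pi,40)
def cyl(s,th,g,x,zo):
    # tool frame: axis dir u (toward +y end, high = -tool z)
    R=np.array(s['ee_rot']);p=np.array(s['ee_pos'])
    u=np.array([0,np.cos(th),-np.sin(th)]);n=np.array([0,np.sin(th),np.cos(th)]);e=np.array([1,0,0])
    piv=np.array([x,0,zo]); c=piv-g*u
    P=[c+k*.03*u+.014*(np.cos(a)*e+np.sin(a)*n) for k in(-1,1) for a in t]
    return p+np.array(P)@R.T
def hullmask(f,s,P,win,K=4):
    x0,y0,x1,y1=win
    px=np.array([proj(f,q,s) for q in P]); h=cv2.convexHull(((px-[x0,y0]+.5)*K).astype(np.float32)).astype(np.int32)
    m=np.zeros(((y1-y0)*K,(x1-x0)*K),np.uint8); cv2.fillConvexPoly(m,h,255)
    return cv2.resize(m,(x1-x0,y1-y0),interpolation=cv2.INTER_AREA)/255.
def bm(f,win):
    hsv=cv2.cvtColor(f['color'],cv2.COLOR_RGB2HSV); return (cv2.inRange(hsv,(100,110,30),(125,255,255))[win[1]:win[3],win[0]:win[2]]>0).astype(float)
def fit(views,x0=(np.radians(17),.005,0,-.016)):
    data=[(f,s,w,bm(f,w)) for f,s,w in views]
    cost=lambda v: sum(np.abs(hullmask(f,s,cyl(s,*(np.array(v)*sc)),w)-m).sum()/max(m.sum(),1) for f,s,w,m in data)+ 30*(v[3]*sc[3]+.016)**2/.004**2*.01
    sc=np.array([np.radians(5),.003,.002,.003]); b=None
    for th in (8,14,20,26):
        r=minimize(cost,np.array([np.radians(th),*x0[1:]])/sc,method='Nelder-Mead',options=dict(maxiter=250,initial_simplex=None))
        if b is None or r.fun<b.fun:b=r
    v=b.x*sc; return np.degrees(v[0]),v[1:],b.fun
E
python3 - <<'E'
from fit import *
f,s=load('s3'); f2,s2=load('w3')
ms=bm(f,(350,140,430,180)); print('side right part', [ (350+np.where(r)[0].min(),350+np.where(r)[0].max(),140+i) for i,r in enumerate(ms) if r.any()][::3])
mw=bm(f2,(270,120,370,290)); print('wrist',[ (270+np.where(r)[0].min(),270+np.where(r)[0].max(),120+i) for i,r in enumerate(mw) if r.any()][::8])
V=[(f,s,(376,140,410,180)),(f2,s2,(280,150,360,225))]
print(fit(V)); print(fit(V[:1])); print(fit(V[1:]))
E
```

```text
side right part [(np.int64(365), np.int64(365), 149), (np.int64(364), np.int64(379), 152), (np.int64(363), np.int64(384), 155), (np.int64(362), np.int64(390), 158), (np.int64(377), np.int64(389), 161), (np.int64(377), np.int64(388), 164), (np.int64(385), np.int64(386), 167)]
wrist [(np.int64(293), np.int64(340), 197), (np.int64(293), np.int64(341), 205), (np.int64(294), np.int64(341), 213), (np.int64(294), np.int64(341), 221), (np.int64(294), np.int64(341), 229), (np.int64(292), np.int64(342), 237), (np.int64(292), np.int64(342), 245), (np.int64(292), np.int64(343), 253), (np.int64(292), np.int64(343), 261), (np.int64(292), np.int64(342), 269), (np.int64(292), np.int64(342), 277), (np.int64(294), np.int64(340), 285)]
(np.float64(8.828548395444374), array([ 2.71289544e-03,  2.01079808e-06, -1.63705575e-02]), np.float64(0.3419466981014942))
(np.float64(11.836269988002893), array([ 1.63031282e-03,  3.85201098e-07, -1.61273757e-02]), np.float64(0.2731446982409124))
(np.float64(16.11810371501478), array([ 3.28419481e-03,  1.93554359e-06, -1.59999232e-02]), np.float64(0.024953591014281913))
```

```bash
sed -i 's/initial_simplex=None)/initial_simplex=np.vstack([np.array([np.radians(th),*x0[1:]])\/sc+d for d in np.vstack([np.zeros(4),np.eye(4)])]),xatol=1e-3,fatol=1e-5)/' fit.py && python3 - <<'E'
from fit import *
f,s=load('s3'); f2,s2=load('w3')
V=[(f,s,(377,140,410,180)),(f2,s2,(280,150,360,225))]
for v in (V,V[:1],V[1:]): print(fit(v))
th,q,_=fit(V)
a=f['color'].copy()
px=np.array([proj(f,p_,s) for p_ in cyl(s,np.radians(th),*q)]).round().astype(np.int32)
cv2.polylines(a,[cv2.convexHull(px)],True,(255,255,0),1)
b=f2['color'].copy();px=np.array([proj(f2,p_,s2) for p_ in cyl(s2,np.radians(th),*q)]).round().astype(np.int32)
cv2.polylines(b,[cv2.convexHull(px)],True,(255,255,0),1)
cv2.imwrite('pics/s3d.png',np.hstack([cv2.resize(a[110:210,320:420,::-1],(400,400),interpolation=3),cv2.resize(b[150:300,240:390,::-1],(400,400),interpolation=3)]))
E
```

```text
(np.float64(10.277784816050126), array([ 0.00305228,  0.00051668, -0.01611727]), np.float64(0.2586775602300824))
(np.float64(9.403606789548261), array([ 0.00148324,  0.00082005, -0.01603355]), np.float64(0.17821400905676468))
(np.float64(17.317889068569535), array([ 2.98338124e-03, -7.87486463e-05, -1.59996441e-02]), np.float64(0.026693934386126734))
```

View pics/s3d.png

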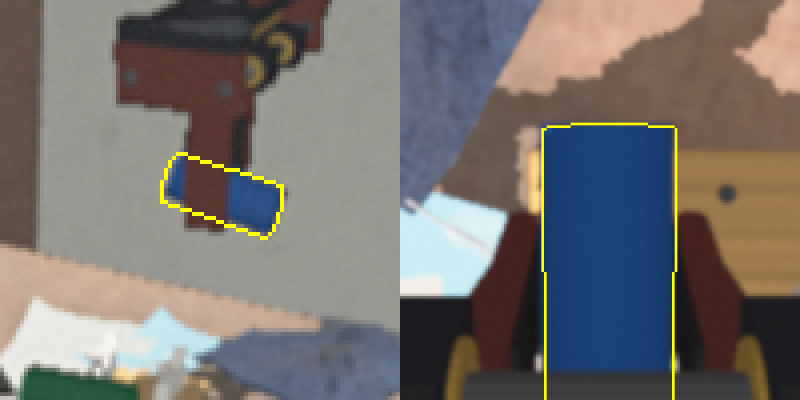

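```bash
python3 - <<'E'
import fit as F
from fit import *
from scipy.optimize import differential_evolution
f,s=load('s3'); f2,s2=load('w3')
W=[(f,s,(377,140,410,180)),(f,s,(358,140,367,170)),(f2,s2,(280,150,360,225))]
D=[(a,b,w,bm(a,w)) for a,b,w in W]
print([d[3].sum() for d in D])
def cost(v):
    th,g,x,zo,du,dv=v; P=cyl(s,np.radians(th),g/1e3,x/1e3,zo/1e3); c=0
    for a,b,w,m in D:
        h=hullmask(a,b,P,w) if a is f2 else hullmask({**a,'cx':a['cx']+du,'cy':a['cy']+dv},b,P,w)
        c+=np.abs(h-m).sum()/D[0][3].sum() if a is not f2 else np.abs(h-m).sum()/m.sum()*2
    return c+.002*(du**2+dv**2)
r=differential_evolution(cost,[(0,30),(-8,12),(-4,4),(-28,-8),(-4,4),(-4,4)],popsize=10,maxiter=40,seed=1,polish=False)
print(r.x.round(2),r.fun)
for th in (8,12,16,20,24):
    r=differential_evolution(lambda v:cost([th,*v]),[(-8,12),(-4,4),(-28,-8),(-4,4),(-4,4)],popsize=8,maxiter=25,seed=1,polish=False); print(th,r.x.round(2),round(r.fun,4))
E
```

```text
[np.float64(148.0), np.float64(29.0), np.float64(1352.0)]
[ 17.08   3.2    0.78 -11.72   0.97  -2.83] 0.479801033501189
8 [  2.63   0.58 -11.36   0.47  -2.28] 0.592
12 [  3.26   0.6  -10.71   1.43  -3.02] 0.5122
16 [  3.36   0.66 -11.62   0.91  -2.96] 0.4787
20 [  2.63   0.9  -10.92   1.6   -2.89] 0.4987
24 [  2.61   0.95 -13.67   1.33  -2.56] 0.5522
```

The overlay fits: slope about 16–17°, near end low, tube centre about 3 mm behind the grip. I'll carry it beside the cradle and look at the cradle in the final tool orientation.

drive_tool --targets '[[1, [0.054, 0.0124, -0.005], 0], [1, [0.054, 0.0124, -0.005], 0], [1, [0.054, 0.0124, -0.005], 0], [1, [0.054, 0.0124, -0.005], 0], [1, [0.054, 0.0124, -0.005], 0], [1, [0, 0, 0], 0.875], [1, [0, 0, 0], 0.875], [1, [0, 0, 0], 0]]'

```text
clock: 7.8
ee_pos: [0.5184, -0.0234, 0.1368]
ee_rot: [[0.068, 0.998, -0.004], [0.998, -0.068, 0.0], [0.0, -0.004, -1.0]]
force: [-0.0, 0.2, -0.9]
grip_width: 0.0275
```

```bash
python3 - <<'E'
from workcell import arm
from h import *
f,s=shot(arm,'wrist','w4')
print(s['clock'],np.round(s['ee_pos'],4),np.round(s['ee_rot'],3).tolist(),s['force'],s['grip_width'])
cv2.imwrite('pics/w4c.png',cv2.resize(f['color'][80:300,250:520,::-1],None,fx=2.9,fy=2.7,interpolation=3))
E
```

```text
7.8 [ 0.5184 -0.0234  0.1368] [[0.068, 0.998, -0.004], [0.998, -0.068, 0.0], [0.0, -0.004, -1.0]] [-0.02742883  0.21050945 -0.87902613] 0.027529564411214482
```

View pics/w4.png

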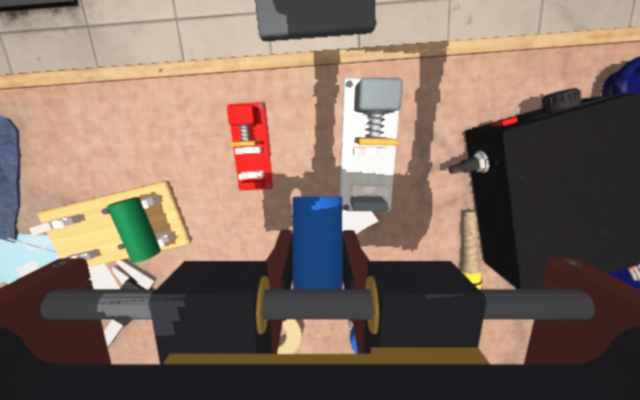

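View pics/w4c.png

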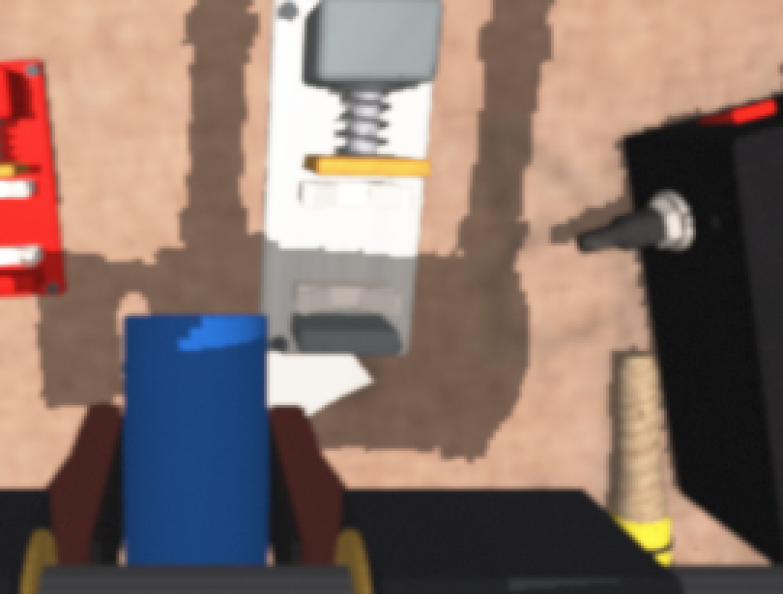

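```bash
python3 - <<'E'
from h import *
f,s=load('w4')
c=f['color'][66:146,330:420,::-1];d=f['color'][136:216,330:420,::-1]
o=[]
for q,y0 in((c,66),(d,136)):
    z=cv2.resize(q,None,fx=4.4,fy=6,interpolation=cv2.INTER_CUBIC)
    for k in range(0,90,10): cv2.putText(z,str(330+k),(int(k*4.4),10),0,.3,(255,0,255));cv2.line(z,(int((k+.5)*4.4),12),(int((k+.5)*4.4),18),(255,0,255),1)
    for k in range(0,80,10): cv2.putText(z,str(y0+k),(0,int((k+.5)*6)+3),0,.3,(255,0,255));cv2.line(z,(18,int((k+.5)*6)),(24,int((k+.5)*6)),(255,0,255),1)
    o.append(z)
cv2.imwrite('pics/w4d.png',np.hstack(o))
E
```

```text
(no output)
```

View pics/w4d.png

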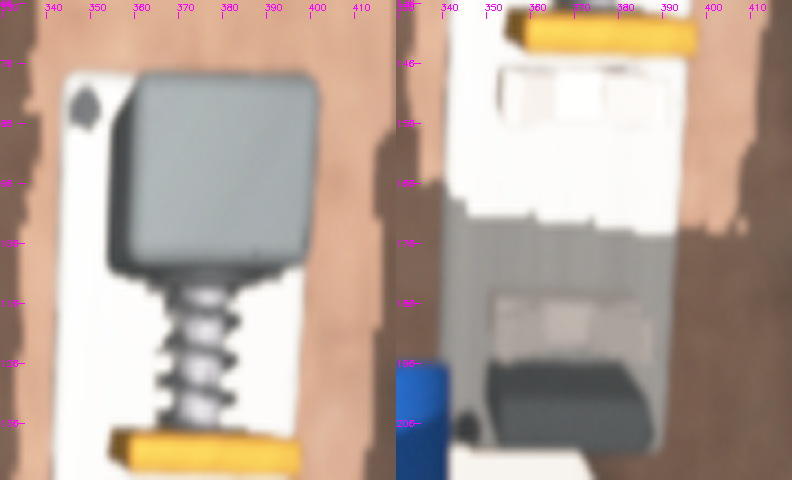

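```bash
cat > bay.py <<'E'
from h import *
from scipy.optimize import least_squares
def model(v,P):
    x,y,a=v; c,s=np.cos(a),np.sin(a); P=np.array(P)/1e3
    return np.c_[x+c*P[:,0]-s*P[:,1], y+s*P[:,0]+c*P[:,1], .038+P[:,2]]
def fitbay(f,s,P,px,v0=(.5,.035,-.07)):
    r=least_squares(lambda v:np.ravel([proj(f,q,s)-p for q,p in zip(model(v,P),px)]),v0,x_scale=[.01,.01,.1],loss='soft_l1')
    return r.x, r.fun.reshape(-1,2)
E
python3 - <<'E'
from bay import *
f,s=load('w4')
# bay y left(+y world) = image right
P=[[-80,-18,10],[-80,18,10],[-54,18,10],[-54,-18,10],[-25,17,15],[-25,-17,15],[30,-17,-3],[30,17,-3],[40,17,-3],[40,-17,-3]]
px=[[360.2,78],[401.8,78],[398.8,109.2],[359,108.8],[398.1,144.3],[358.6,143.8],[353.1,202.2],[385,201.8],[388.4,210],[353,210]]
v,res=fitbay(f,s,P,px); print(v[:2],np.degrees(v[2])); print(res.round(1).tolist())
R=np.array(s['ee_rot']);p=np.array(s['ee_pos'])
print('tool-frame bay',R.T@(np.array([v[0],v[1],.038])-p),'tool y angle',np.degrees(np.arctan2(R[1,1],R[0,1])))
# bay from first wrist pic
E
```

```text
[0.49097592 0.03120366] -4.327327454547233
[[-0.9, -1.9], [1.1, -1.6], [1.5, 0.4], [-1.1, 0.5], [-0.1, 0.4], [-0.2, 0.7], [0.1, -1.1], [3.2, -0.5], [-0.9, 1.2], [-0.2, 1.0]]
tool-frame bay [ 0.05254409 -0.0307439   0.09894449] tool y angle -3.9118875064450744
```

```bash
python3 - <<'E'
from bay import *
w=pickle.load(open('pics/wrist0.pkl','rb'))
S={'ee_pos':[0.5997,0,0.2215],'ee_rot':[[1,0,-.0019],[0,-1,.0001],[-.0019,-.0001,-1]]}
P=[[-25,17,15],[-25,-17,15],[-80,18,10],[-54,18,10],[-54,-18,10],[-80,-18,10],[30,17,-3],[30,-17,-3]]
px=[[205.3,145],[204.8,173.8],[159.7,141.6],[179.5,141],[179.5,171.8],[159.7,171],[253.7,149.5],[253.2,175.3]]
v,res=fitbay(w,S,P,px); print(v[:2],np.degrees(v[2])); print(res.round(1).tolist())
E
```

```text
[0.49263058 0.0320085 ] -5.072314690089206
[[-1.8, 0.2], [-0.8, 0.5], [-2.0, -1.8], [0.7, 0.8], [1.9, 0.6], [-0.2, -0.5], [0.9, -1.2], [0.6, 0.5]]
```

Both wrist pictures agree: bay at about (0.4915, 0.0315), yaw about −4.5°. Before descending I'll check the gripper body's clearance to the black box.

```bash
python3 - <<'E'
from h import *
sd=pickle.load(open('pics/side0.pkl','rb')); f,s=load('w4')
for b,t in (([235,344],[235,303]),([135,313],[134,293])):
    P=back(sd,b,0.,); print('bottom',P.round(3),[(h,proj(sd,[P[0],P[1],h]).round(0).tolist()) for h in (.04,.06,.08,.1)],t)
for z in (.04,.06,.08): print(z,[back(f,q,z,s).round(3)[:2].tolist() for q in ([467,130],[500,122],[518,288])])
E
python3 -c "
import cv2;i=cv2.imread('pics/side0.png')[230:370,110:290];cv2.imwrite('pics/side0e.png',cv2.resize(i,None,fx=4.2,fy=4.2,interpolation=cv2.INTER_CUBIC))"
```

```text
bottom [0.449 0.208 0.   ] [(0.04, [233.0, 320.0]), (0.06, [233.0, 308.0]), (0.08, [232.0, 296.0]), (0.1, [231.0, 283.0])] [235, 303]
bottom [0.623 0.241 0.   ] [(0.04, [131.0, 291.0]), (0.06, [129.0, 279.0]), (0.08, [127.0, 267.0]), (0.1, [126.0, 255.0])] [134, 293]
0.04 [[0.46, 0.115], [0.455, 0.144], [0.624, 0.179]]
0.06 [[0.459, 0.105], [0.454, 0.131], [0.61, 0.164]]
0.08 [[0.458, 0.095], [0.454, 0.119], [0.597, 0.149]]
```

View pics/side0e.png

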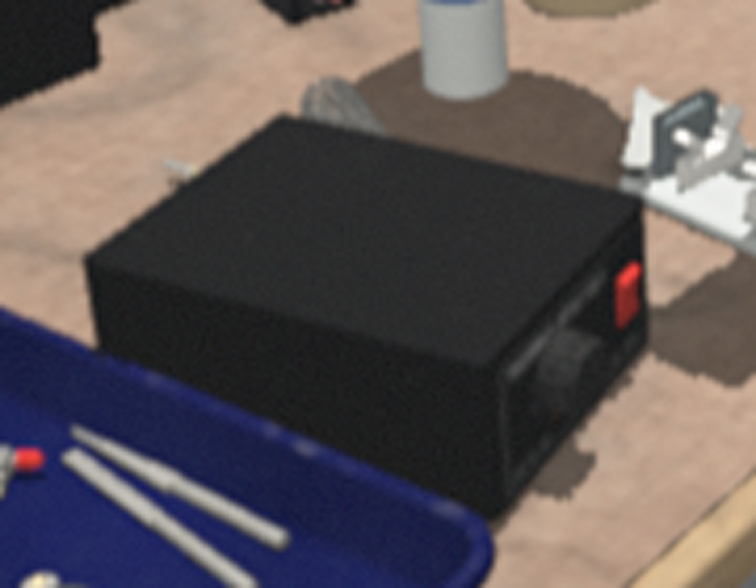

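The box is about 60 mm high and the gripper body stays above 110 mm, so it clears. I'll move over the bay at a safe height, then down to just above the pushing height.

drive_tool --targets '[[1, [0.026, -0.0068, 0.018], 0.07], [1, [0.026, -0.0069, 0.018], 0], [1, [0, 0, 0.02], 0], [1, [0, 0, 0.02], 0], [1, [0, 0, 0.01], 0], [1, [0, 0, 0.0135], 0], [1, [0, 0, 0], 0]]'

```text
clock: 8.72
ee_pos: [0.509, 0.0288, 0.0386]
ee_rot: [[0.08, 0.997, -0.002], [0.997, -0.08, -0.0], [-0.0, -0.002, -1.0]]
force: [-0.2, -0.7, -0.4]
grip_width: 0.0276
```

```bash
python3 - <<'E'
from workcell import arm
from h import *
f,s=shot(arm,'wrist','w5'); g,_=shot(arm,'side','s5')
p=np.array(s['ee_pos']);a=np.radians(-4.5);d=p[:2]-[.4915,.0315]
print(s['clock'],p.round(4),np.round(s['ee_rot'],3).tolist(),s['force'],s['grip_width'])
print('bay frame tcp',np.cos(a)*d[0]+np.sin(a)*d[1],-np.sin(a)*d[0]+np.cos(a)*d[1])
a=f['color'][60:300,210:450,::-1];b=g['color'][220:320,240:370,::-1]
cv2.imwrite('pics/w5c.png',np.hstack([cv2.resize(a,(400,400),interpolation=3),cv2.resize(b,(400,400),interpolation=3)]))
E
```

```text
8.725 [0.509  0.0288 0.0386] [[0.08, 0.997, -0.002], [0.997, -0.08, -0.0], [-0.0, -0.002, -1.0]] [-0.22074471 -0.73886727 -0.44329512] 0.02758542182027899
bay frame tcp 0.017672402066034293 -0.001294820816988585
```

View pics/w5c.png

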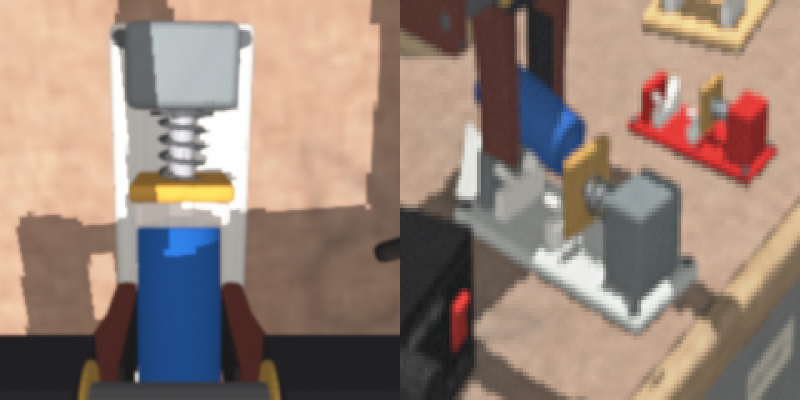

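```bash
python3 - <<'E'
from fit import *
from scipy.optimize import differential_evolution
f,s=load('s5'); f2,s2=load('w5')
W=[(f,s,(280,232,304,254)),(f,s,(262,236,272,256)),(f2,s2,(280,170,355,230))]
D=[(a,b,w,bm(a,w)) for a,b,w in W]
print([d[3].sum() for d in D])
def cost(v,full=False):
    th,g,x,zo,du,dv=v; P=cyl(s,np.radians(th),g/1e3,x/1e3,zo/1e3); c=0
    for i,(a,b,w,m) in enumerate(D):
        h=hullmask(a,b,P,w) if a is f2 else hullmask({**a,'cx':a['cx']+du,'cy':a['cy']+dv},b,P,w)
        c+=np.abs(h-m).sum()/200 if a is not f2 else np.abs(h-m).sum()/500
    return c+.005*(du**2+dv**2)
r=differential_evolution(cost,[(0,30),(-8,12),(-4,4),(-28,-8),(-3,3),(-3,3)],popsize=10,maxiter=40,seed=1,polish=False)
print(r.x.round(2),r.fun)
for zo in (-10,-12,-14,-16,-18):
    r=differential_evolution(lambda v:cost([*v[:3],zo,*v[3:]]),[(5,30),(-8,12),(-4,4),(-3,3),(-3,3)],popsize=8,maxiter=25,seed=1,polish=False); print(zo,r.x.round(2),round(r.fun,4))
# side calibration check: project pad front-top corners, housing top corners, stop
from bay import model
v=(.4915,.0315,np.radians(-4.5))
for n,q in (('pad ft L',[-25,17,15]),('pad ft R',[-25,-17,15]),('hous',[-80,18,10]),('hous',[-54,18,10]),('hous',[-80,-18,10]),('stop',[30,17,-3]),('stop',[30,-17,-3])): print(n,proj(f,model(v,[q])[0]).round(1))
b=f['color'][220:320,240:370,::-1]; z=cv2.resize(b,None,fx=6,fy=6,interpolation=3)
for q in ([-25,17,15],[-25,-17,15],[-80,18,10],[-54,18,10],[-80,-18,10],[30,17,-3],[30,-17,-3],[-25,17,-21]):
    u=(proj(f,model(v,[q])[0])-[240,220]+.5)*6; cv2.circle(z,tuple(u.astype(int)),4,(255,0,255),-1)
cv2.imwrite('pics/s5e.png',z)
E
```

```text
[np.float64(205.0), np.float64(0.0), np.float64(1603.0)]
[ 15.14   3.47  -0.05 -13.15   2.72  -0.03] 0.4694185477772937
-10 [15.34  2.67  0.2   2.97 -1.54] 0.5084
-12 [14.56  3.31 -0.    2.83 -0.62] 0.4792
-14 [16.74  3.38  0.02  2.94  0.15] 0.4762
-16 [19.4   3.34 -0.02  2.9   1.08] 0.4853
-18 [23.22  3.39 -0.04  2.9   1.7 ] 0.5295
pad ft L [291.6 260.5]
pad ft R [305.  252.7]
hous [317.7 274.8]
hous [305.  269.3]
hous [331.5 265.7]
stop [267.4 259.5]
stop [280.9 252.1]
```

View pics/s5e.png

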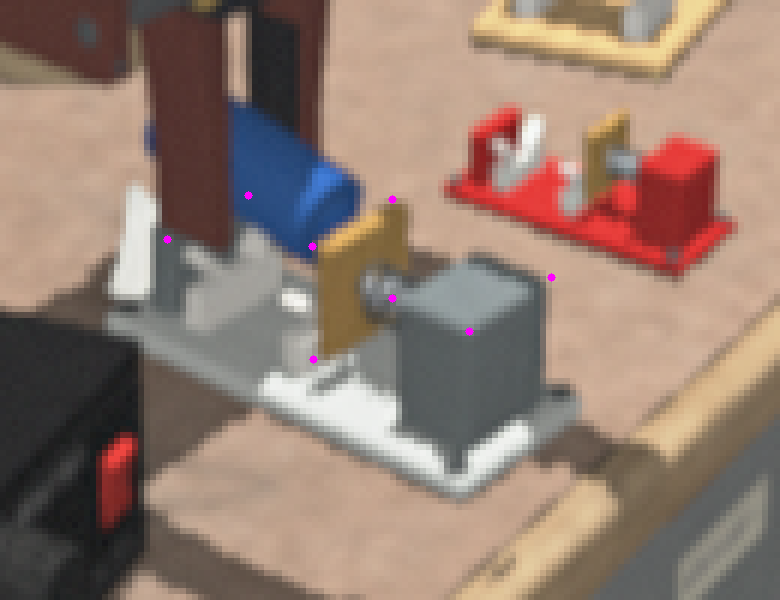

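The side view shows the low end just above the front of the pad. The fit gives slope ≈16°, axis 14 mm above the TCP and centre 3.4 mm behind the grip. I'll correct 1.4 mm sideways, lower 4 mm, then push the low end against the pad.

drive_tool --targets '[[1, [0.0014, 0, 0.002], 0], [1, [0, 0, 0.002], 0], [1, [0, -0.005, 0], 0], [1, [0, -0.005, 0], 0], [1, [0, 0, 0], 0]]' --grip_force 20

```text
clock: 9.45
ee_pos: [0.4997, 0.0314, 0.0361]
ee_rot: [[0.079, 0.997, 0.001], [0.997, -0.079, -0.0], [0.0, 0.001, -1.0]]
force: [0.9, 0.5, -1.3]
grip_width: 0.0273
```

drive_tool --targets '[[1, [0, -0.004, 0], 0], [1, [0, -0.003, 0], 0], [1, [0, -0.002, 0], 0], [1, [0, 0, 0], 0]]'

```text
clock: 9.95
ee_pos: [0.491, 0.0321, 0.0361]
ee_rot: [[0.08, 0.997, 0.001], [0.997, -0.08, -0.0], [0.0, 0.001, -1.0]]
force: [3.8, 0.3, -1.1]
grip_width: 0.0274
```

```bash
python3 - <<'E'
from workcell import arm
from h import *
f,s=shot(arm,'wrist','w6'); g,_=shot(arm,'side','s6'); h_,_=shot(arm,'scene','c6')
p=np.array(s['ee_pos']);a=np.radians(-4.5);d=p[:2]-[.4915,.0315]
print(s['clock'],p.round(4),np.round(s['ee_rot'],3).tolist(),s['force'],s['grip_width'])
print('bay frame tcp',np.cos(a)*d[0]+np.sin(a)*d[1],-np.sin(a)*d[0]+np.cos(a)*d[1])
a=f['color'][60:300,210:450,::-1];b=g['color'][220:320,240:370,::-1]
cv2.imwrite('pics/w6c.png',np.hstack([cv2.resize(a,(400,400),interpolation=3),cv2.resize(b,(400,400),interpolation=3)]))
E
```

```text
9.95 [0.491  0.0321 0.0361] [[0.08, 0.997, 0.001], [0.997, -0.08, -0.0], [0.0, 0.001, -1.0]] [ 3.84857238  0.26879454 -1.0908961 ] 0.027419353901036687
bay frame tcp -0.0005016200960986912 0.0005310905778495413
```

View pics/w6c.png

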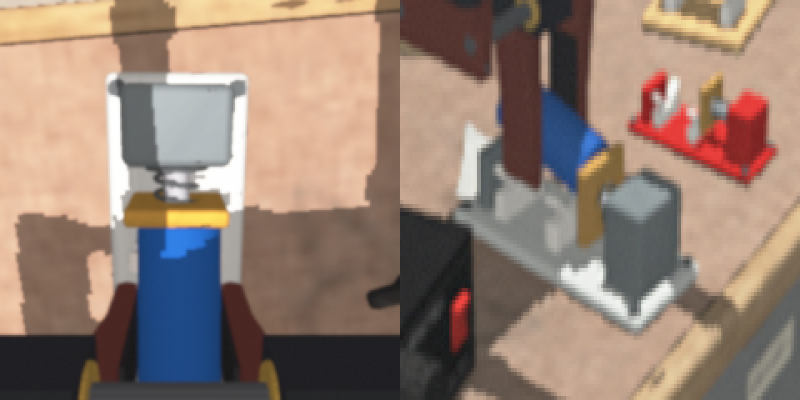

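```bash
python3 - <<'E'
from h import *
im=[]
for t in('w5','w6'):
    f,s=load(t); c=f['color'][:,:,::-1][100:200,275:360]; z=cv2.resize(c,None,fx=4.7,fy=5.9,interpolation=3)
    for k in range(0,100,10): cv2.putText(z,str(100+k),(0,int((k+.5)*5.9)+3),0,.35,(255,0,255)); cv2.line(z,(25,int((k+.5)*5.9)),(32,int((k+.5)*5.9)),(255,0,255),1)
    for k in range(0,80,10): cv2.putText(z,str(275+k),(int((k+.5)*4.7)-8,10),0,.35,(255,0,255)); cv2.line(z,(int((k+.5)*4.7),12),(int((k+.5)*4.7),18),(255,0,255),1)
    im.append(z)
cv2.imwrite('pics/w56.png',np.hstack(im))
E
```

```text
(no output)
```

View pics/w56.png

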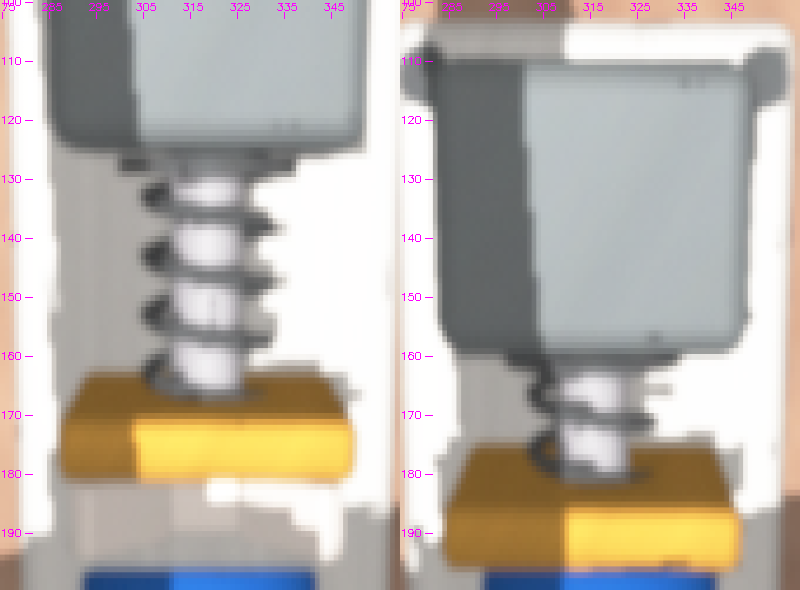

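```bash
python3 - <<'E'
from h import *
a=np.radians(-4.5)
for t,rows in(('w5',(124,180.5)),('w6',(158.5,196.3))):
    f,s=load(t)
    def bx(px,z):
        d=back(f,px,z,s)[:2]-[.4915,.0315]; return np.cos(a)*d[0]+np.sin(a)*d[1],-np.sin(a)*d[0]+np.cos(a)*d[1]
    print(t,'housing front',bx([317,rows[0]],.048),'pad front',bx([317,rows[1]],.053))
E
```

```text
w5 housing front (np.float64(-0.054618345456187746), np.float64(-0.0010749678550271992)) pad front (np.float64(-0.025514525498476246), np.float64(-0.0011497886411118018))
w6 housing front (np.float64(-0.055152319992637915), np.float64(0.0006774453571097606)) pad front (np.float64(-0.03570383239874255), np.float64(0.0006336994381025544))
```

The low end now has the pad pushed in about 10 mm (image and 3.8 N spring force agree) while the tube is still sloping. I'll go 2 mm further, centre by 1 mm, and lower gently.

drive_tool --targets '[[1, [-0.001, -0.002, 0], 0], [1, [0, 0, 0.002], 0], [1, [0, 0, 0.002], 0], [1, [0, 0, 0.001], 0], [1, [0, 0, 0], 0]]'

```text
clock: 10.72
ee_pos: [0.4889, 0.0311, 0.031]
ee_rot: [[0.08, 0.997, 0.001], [0.997, -0.08, -0.0], [-0.0, 0.001, -1.0]]
force: [5.0, 0.6, 3.9]
grip_width: 0.0274
```

```bash
python3 - <<'E'
from workcell import arm
from h import *
f,s=shot(arm,'wrist','w7'); g,_=shot(arm,'side','s7')
p=np.array(s['ee_pos']);a=np.radians(-4.5);d=p[:2]-[.4915,.0315]
print(s['clock'],p.round(4),s['force'],s['ft_torque'],s['grip_width'])
print('bay frame tcp',np.cos(a)*d[0]+np.sin(a)*d[1],-np.sin(a)*d[0]+np.cos(a)*d[1])
a=f['color'][100:300,240:400,::-1];b=g['color'][220:320,250:350,::-1]
cv2.imwrite('pics/w7c.png',np.hstack([cv2.resize(a,(400,500),interpolation=3),cv2.resize(b,(400,500),interpolation=3)]))
E
```

```text
10.725 [0.4889 0.0311 0.031 ] [5.02289672 0.55836859 3.90767228] [ 0.06285859 -0.75420651 -0.02822659] 0.02743819096721144
bay frame tcp -0.0025682215394323407 -0.0006285224342658983
```

View pics/w7c.png

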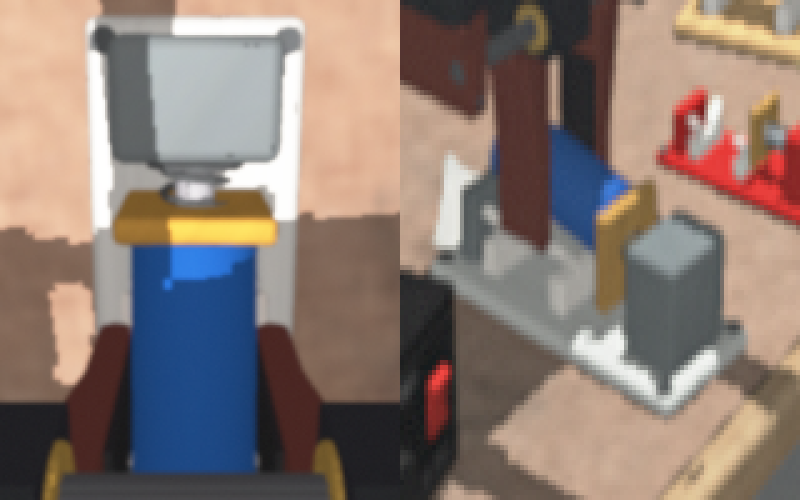

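Contact is 3.9 N upward: the low end is on its saddle, the pad is in about 13 mm, and the far end is still above the stop. I'll keep lowering to tip the far end down in front of the stop.

drive_tool --targets '[[1, [0, 0, 0.0015], 0], [1, [0, 0, 0.0015], 0], [1, [0, 0, 0], 0]]'

```text
clock: 11.2
ee_pos: [0.489, 0.0311, 0.0279]
ee_rot: [[0.08, 0.997, 0.001], [0.997, -0.08, -0.0], [-0.0, 0.001, -1.0]]
force: [6.4, -0.5, 2.5]
grip_width: 0.0276
```

drive_tool --targets '[[1, [0, 0, 0.0015], 0], [1, [0, 0, 0.0015], 0], [1, [0, 0, 0], 0]]'

```text
clock: 11.58
ee_pos: [0.489, 0.0311, 0.0247]
ee_rot: [[0.08, 0.997, 0.001], [0.997, -0.08, -0.0], [-0.0, 0.001, -1.0]]
force: [6.6, -0.2, 1.9]
grip_width: 0.0276
```

```bash
python3 - <<'E'
from workcell import arm
from h import *
f,s=shot(arm,'wrist','w8'); g,_=shot(arm,'side','s8'); c,_=shot(arm,'scene','c8')
p=np.array(s['ee_pos']);a=np.radians(-4.5);d=p[:2]-[.4915,.0315]
print(s['clock'],p.round(4),s['force'],s['ft_torque'],s['grip_width'])
print('bay frame tcp',np.cos(a)*d[0]+np.sin(a)*d[1],-np.sin(a)*d[0]+np.cos(a)*d[1])
a=f['color'][100:300,240:400,::-1];b=g['color'][220:320,250:350,::-1]
cv2.imwrite('pics/w8c.png',np.hstack([cv2.resize(a,(400,500),interpolation=3),cv2.resize(b,(400,500),interpolation=3)]))
E
```

```text
11.575 [0.489  0.0311 0.0247] [ 6.63378323 -0.19757379  1.90588255] [ 0.03782081 -0.9537848   0.02199462] 0.02759025990589172
bay frame tcp -0.00250209954683393 -0.0005995549955104721
```

View pics/w8c.png

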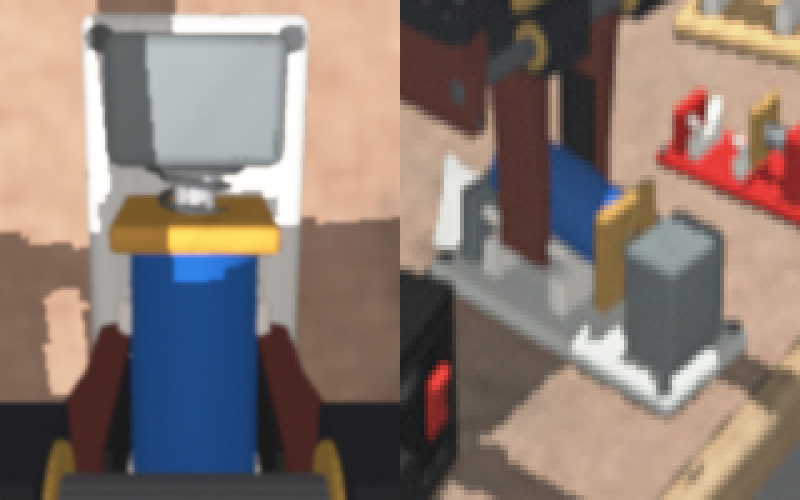

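The tube's top edge is now parallel to the base plate, so it's level, and the pad is still pressed past the loaded position. I'll ease it forward to seat against the stop before releasing.

drive_tool --targets '[[1, [0, 0.0015, 0], 0], [1, [0, 0.0015, 0.0005], 0], [1, [0, 0.001, 0], 0], [1, [0, 0, 0], 0]]'

```text
clock: 12.22
ee_pos: [0.4924, 0.0309, 0.024]
ee_rot: [[0.079, 0.997, -0.001], [0.997, -0.079, -0.0], [-0.0, -0.001, -1.0]]
force: [3.6, 0.1, 1.6]
grip_width: 0.0272
```

```bash
python3 - <<'E'
from workcell import arm
from h import *
f,s=shot(arm,'wrist','w9'); g,_=shot(arm,'side','s9')
p=np.array(s['ee_pos']);a=np.radians(-4.5);d=p[:2]-[.4915,.0315]
print(s['clock'],p.round(4),s['force'],s['ft_torque'],s['grip_width'])
print('bay frame tcp',np.cos(a)*d[0]+np.sin(a)*d[1],-np.sin(a)*d[0]+np.cos(a)*d[1])
a=f['color'][100:300,240:400,::-1];b=g['color'][220:320,250:350,::-1]
cv2.imwrite('pics/w9c.png',np.hstack([cv2.resize(a,(400,500),interpolation=3),cv2.resize(b,(400,500),interpolation=3)]))
E
```

```text
12.225 [0.4924 0.0309 0.024 ] [3.58029795 0.12597482 1.6150821 ] [ 0.00121203 -0.53976217  0.03995175] 0.02720878511707733
bay frame tcp 0.0009639209222800989 -0.0005534710896328052
```

View pics/w9c.png

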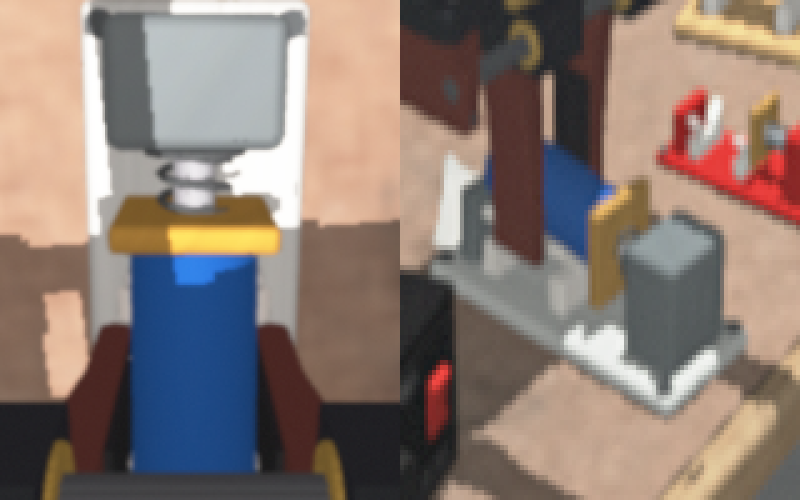

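drive_tool --targets '[[1, [0, 0.0015, 0], 0], [1, [0, 0.001, 0], 0], [1, [0, 0.001, 0], 0], [1, [0, 0, 0], 0]]'

```text
clock: 12.82
ee_pos: [0.4944, 0.0308, 0.024]
ee_rot: [[0.079, 0.997, -0.005], [0.997, -0.079, 0.0], [-0.0, -0.005, -1.0]]
force: [-5.5, -0.3, 5.2]
grip_width: 0.0278
```

```bash
python3 - <<'E'
from workcell import arm
from h import *
f,s=shot(arm,'wrist','w10'); g,_=shot(arm,'side','s10')
p=np.array(s['ee_pos']);a=np.radians(-4.5);d=p[:2]-[.4915,.0315]
print(s['clock'],p.round(4),s['force'],s['ft_torque'],s['grip_width'])
print('bay frame tcp',np.cos(a)*d[0]+np.sin(a)*d[1],-np.sin(a)*d[0]+np.cos(a)*d[1])
a=f['color'][100:300,240:400,::-1];b=g['color'][220:320,250:350,::-1]
cv2.imwrite('pics/w10c.png',np.hstack([cv2.resize(a,(400,500),interpolation=3),cv2.resize(b,(400,500),interpolation=3)]))
E
```

```text
12.825 [0.4944 0.0308 0.024 ] [-5.45826794 -0.30494128  5.20669597] [-0.02039406  0.93300544  0.02245547] 0.02782657979544487
bay frame tcp 0.0029675612004796113 -0.0005160043479710827
```

View pics/w10c.png

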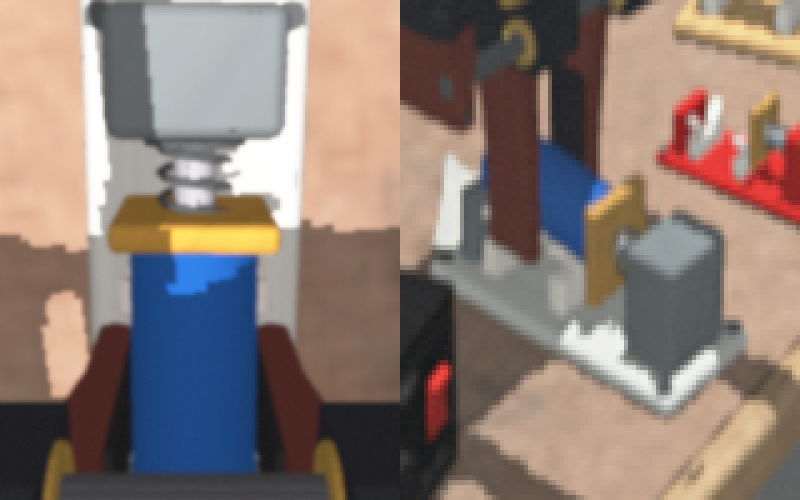

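The force reversed to −5.5 N: the far end is against the stop's inner face. I'll back off 1 mm to relax, open halfway to release, and look before lifting.

drive_tool --targets '[[1, [0, -0.001, 0], 0], [0.3, [0, 0, 0], 0], [0.3, [0, 0, 0], 0], [0, [0, 0, 0], 0], [0, [0, 0, 0], 0], [0, [0, 0, 0], 0]]'

```text
clock: 13.68
ee_pos: [0.4952, 0.0308, 0.0243]
ee_rot: [[0.079, 0.997, -0.0], [0.997, -0.079, 0.0], [0.0, -0.0, -1.0]]
force: [0.4, 0.2, -0.6]
grip_width: 0.0437
```

```bash
python3 - <<'E'
from workcell import arm
from h import *
f,s=shot(arm,'wrist','w11'); g,_=shot(arm,'side','s11'); c,_=shot(arm,'scene','c11')
p=np.array(s['ee_pos'])
print(s['clock'],p.round(4),s['force'],s['grip_width'])
a=f['color'][100:300,240:400,::-1];b=g['color'][220:320,250:350,::-1]
cv2.imwrite('pics/w11c.png',np.hstack([cv2.resize(a,(400,500),interpolation=3),cv2.resize(b,(400,500),interpolation=3)]))
E
```

```text
13.675 [0.4952 0.0308 0.0243] [ 0.44258829  0.20380838 -0.56514224] 0.043650865523983534
```

View pics/w11c.png

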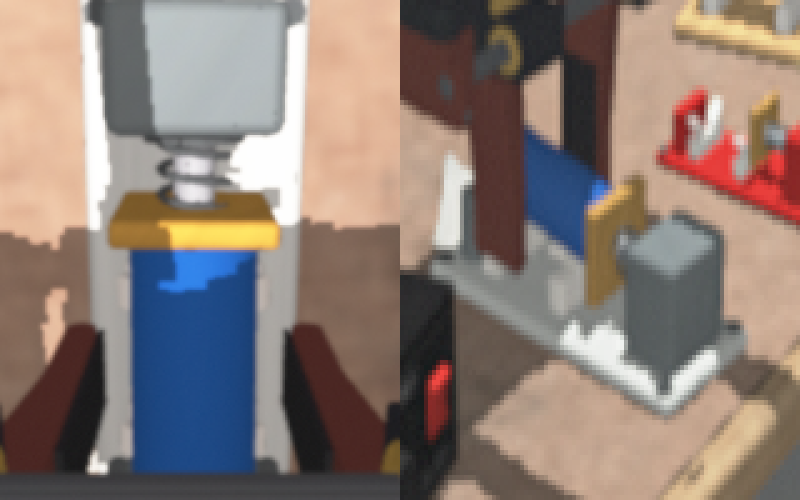

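Released. I'll lift straight up clear of it and check whether it lies level.

drive_tool --targets '[[0, [0, 0, -0.02], 0], [0, [0, 0, -0.04], 0], [0, [0, 0, -0.04], 0], [0, [0, -0.03, -0.01], 0], [0, [0, 0, 0], 0]]'

```text
clock: 14.45
ee_pos: [0.4653, 0.0332, 0.1359]
ee_rot: [[0.079, 0.997, 0.003], [0.997, -0.079, 0.0], [0.0, 0.003, -1.0]]
force: [0.8, 0.0, -0.7]
grip_width: 0.044
```

```bash
python3 - <<'E'
from workcell import arm
from h import *
f,s=shot(arm,'wrist','w12'); g,_=shot(arm,'side','s12'); c,_=shot(arm,'scene','c12')
p=np.array(s['ee_pos'])
print(s['clock'],p.round(4),s['force'],s['grip_width'])
a=f['color'][100:300,240:400,::-1];b=g['color'][220:320,250:350,::-1]
cv2.imwrite('pics/w12c.png',np.hstack([cv2.resize(a,(400,500),interpolation=3),cv2.resize(b,(400,500),interpolation=3)]))
cv2.imwrite('pics/c12c.png',cv2.resize(c['color'][130:280,220:420,::-1],None,fx=4,fy=4,interpolation=3))
E
```

```text
14.45 [0.4653 0.0332 0.1359] [ 0.83161817  0.02109724 -0.73703183] 0.04396013895787011
```

View pics/w12c.png

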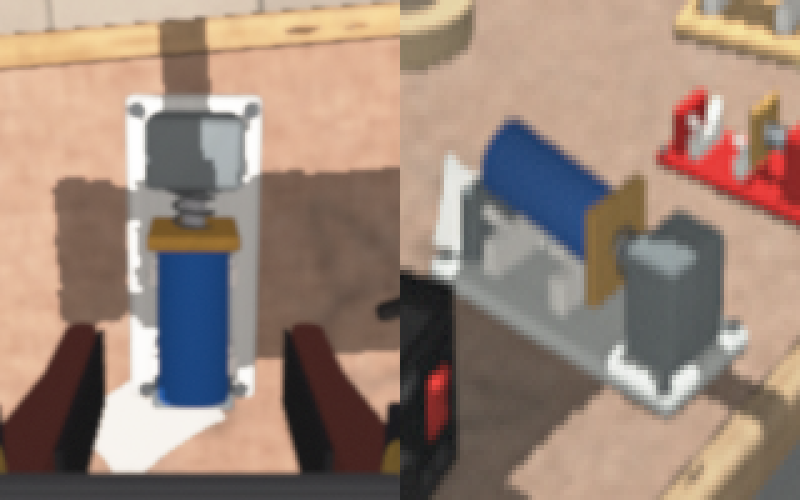

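View pics/c12c.png

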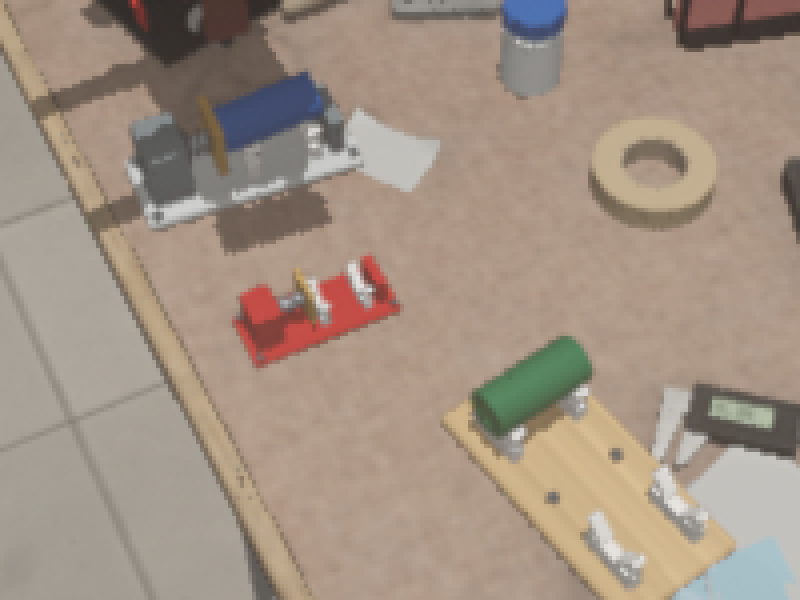

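The side view shows the far end (490,150) still high, perched at the top of the stop. So the tube slid in the jaws instead of levelling. I'll fit its actual pose from the three unobstructed views.

```bash
cat > fit2.py <<'E'
from fit import *
from scipy.optimize import differential_evolution
B=np.array([.4915-.0006*0,.0315]);YAW=np.radians(-4.5)
def cylb(cx,cy,cz,th,dy=0):
    a=YAW+np.radians(dy);th=np.radians(th)
    ex=np.array([np.cos(a),np.sin(a),0]);ey=np.array([-np.sin(a),np.cos(a),0]);ez=np.array([0,0,1.])
    u=np.cos(th)*ex+np.sin(th)*ez;n=-np.sin(th)*ex+np.cos(th)*ez
    e0=np.array([np.cos(YAW),np.sin(YAW),0]);e1=np.array([-np.sin(YAW),np.cos(YAW),0])
    c=np.array([B[0],B[1],0])+cx/1e3*e0+cy/1e3*e1+cz/1e3*ez
    return np.array([c+k*.03*u+.014*(np.cos(q)*ey+np.sin(q)*n) for k in(-1,1) for q in t])
def fitb(views,seed=1,offs=None,it=60):
    D=[(f,s,w,bm(f,w),poly) for f,s,w,poly in views]
    def cost(v):
        P=cylb(*v[:5]);c=0
        for i,(f,s,w,m,o) in enumerate(D):
            du,dv=(v[5+2*i],v[6+2*i]); h=hullmask({**f,'cx':f['cx']+du,'cy':f['cy']+dv},s,P,w)
            d=np.abs(h-m)
            if o is not None: d=d*o
            c+=d.sum()/m.sum()+.01*(du-o_[i][0])**2+.01*(dv-o_[i][1])**2
        return c
    o_=offs or [(0,0)]*len(D)
    bd=[(-15,15),(-4,4),(34,56),(-4,28),(-4,4)]+sum([[(a-2.5,a+2.5),(b-2.5,b+2.5)] for a,b in o_],[])
    r=differential_evolution(cost,bd,popsize=8,maxiter=it,seed=seed,polish=False); return r.x,r.fun
E
python3 - <<'E'
from fit2 import *
w,sw=load('w12');g,sg=load('s12');c,sc=load('c12')
V=[(w,sw,(290,180,350,275),None),(g,sg,(265,235,303,275),None),(c,sc,(265,140,310,175),None)]
for v in V: print(bm(v[0],v[2]).sum())
x,fv=fitb(V,offs=[(0,0),(1.8,.3),(0,0)]); print(x.round(2),fv)
th=np.radians(x[3]); print('+bottom corner',x[0]+30*np.cos(th)+14*np.sin(th), x[2]+30*np.sin(th)-14*np.cos(th),'low top',x[0]-30*np.cos(th)-14*np.sin(th),x[2]-30*np.sin(th)+14*np.cos(th))
o=[]
for i,(f,s,wn,_) in enumerate(V):
    im=f['color'][:,:,::-1].copy(); F={**f,'cx':f['cx']+x[5+2*i],'cy':f['cy']+x[6+2*i]}
    a,b,c_,d=wn; a-=10;b-=10;c_+=10;d+=10
    z=cv2.resize(im[b:d,a:c_],(260,390),interpolation=3); px=np.array([proj(F,q,s) for q in cylb(*x[:5])])
    px=((px-[a,b]+.5)*[260/(c_-a),390/(d-b)]).astype(np.int32); cv2.polylines(z,[cv2.convexHull(px)],True,(0,255,255),1); o.append(z)
cv2.imwrite('pics/f12.png',np.hstack(o))
E
```

```text
1634.0
408.0
7.0
[ 1.11  1.69 35.21 16.01 -0.63 -0.59 -0.05  2.91  0.29  1.74 -0.15] 44.94640381116094
+bottom corner 33.80949352909871 30.030017419697145 low top -31.585282349714106 40.39936107104947
```

View pics/f12.png

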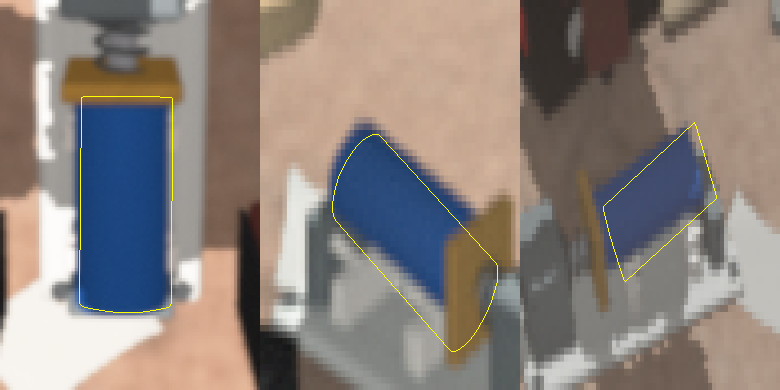

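```bash
python3 - <<'E'
import fit2
from fit2 import *
def bm2(f,w):
    hsv=cv2.cvtColor(f['color'],cv2.COLOR_RGB2HSV)[w[1]:w[3],w[0]:w[2]]; return (cv2.inRange(hsv,(105,75,25),(130,255,255))>0).astype(float)
fit2.bm=bm2
w,sw=load('w12');g,sg=load('s12');c,sc=load('c12')
V=[(w,sw,(290,203,350,275),None),(g,sg,(265,235,295,280),None),(c,sc,(276,140,310,170),None)]
for v in V: print(bm2(v[0],v[2]).sum())
for V_,of in ((V,[(0,0),(1.8,.3),(0,0)]),(V[:2],[(0,0),(1.8,.3)])):
    x,fv=fitb(V_,offs=of,it=90); print(x.round(2),fv)
    th=np.radians(x[3]); print('+bottom corner',x[0]+30*np.cos(th)+14*np.sin(th), x[2]+30*np.sin(th)-14*np.cos(th),'low top',x[0]-30*np.cos(th)-14*np.sin(th),x[2]-30*np.sin(th)+14*np.cos(th))
    if len(V_)==3:x3=x
x=x3
o=[]
for i,(f,s,wn,_) in enumerate(V):
    im=f['color'][:,:,::-1].copy(); F={**f,'cx':f['cx']+x[5+2*i],'cy':f['cy']+x[6+2*i]}
    a,b,c_,d=wn; a-=10;b-=10;c_+=10;d+=10
    z=cv2.resize(im[b:d,a:c_],(260,390),interpolation=3); px=np.array([proj(F,q,s) for q in cylb(*x[:5])])
    px=((px-[a,b]+.5)*[260/(c_-a),390/(d-b)]).astype(np.int32); cv2.polylines(z,[cv2.convexHull(px)],True,(0,255,255),1); o.append(z)
cv2.imwrite('pics/f12b.png',np.hstack(o))
E
```

```text
1643.0
389.0
261.0
[-1.63 -0.14 41.03  4.29 -0.26 -0.11 -0.12  1.38  0.05 -0.43 -0.17] 0.3075484388625679
+bottom corner 29.33279826873711 29.310220974671257 low top -32.59304617886757 52.74501966062263
[-8.900e-01 -8.800e-01  4.001e+01  5.390e+00  5.300e-01  1.000e-02
 -2.700e-01  1.320e+00 -1.500e-01] 0.12765295676665295
+bottom corner 30.291846976015016 28.891410214140507 low top -32.07453330189763 51.12729587293063
```

View pics/f12b.png

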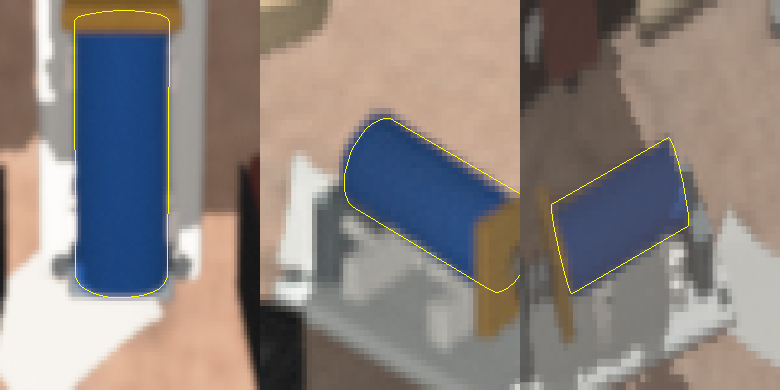

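With better masks, the three views agree: slope is only about 4–5°, the low end is on its saddle, and the far end's bottom is at about 29 mm. That is below the 35 mm stop top, so it sits in front of the stop but is wedged about 4–5 mm high. I'll shut the fingers and press the far end down from above.

drive_tool --targets '[[1, [0, 0.0215, 0], 0], [1, [0, 0.0215, 0.02], 0], [1, [0, 0, 0.02], 0], [1, [0, 0, 0.02], 0], [1, [0, 0, 0.01], 0], [1, [0, 0, 0], 0], [1, [0, 0, 0.0075], 0], [1, [0, 0, 0], 0]]' --grip_force 20

```text
clock: 15.6
ee_pos: [0.5083, 0.0297, 0.0571]
ee_rot: [[0.08, 0.997, 0.001], [0.997, -0.08, -0.0], [0.0, 0.001, -1.0]]
force: [0.3, -0.6, -0.0]
grip_width: 0.0004
```

drive_tool --targets '[[1, [0, 0, 0.001], 0], [1, [0, 0, 0.001], 0], [1, [0, 0, 0.001], 0], [1, [0, 0, 0], 0]]'

```text
clock: 16.1
ee_pos: [0.5081, 0.0297, 0.0538]
ee_rot: [[0.08, 0.997, 0.0], [0.997, -0.08, 0.0], [0.0, 0.0, -1.0]]
force: [0.8, 0.6, 0.7]
grip_width: 0.0004
```

drive_tool --targets '[[1, [0, 0, 0.001], 0], [1, [0, 0, 0.001], 0], [1, [0, 0, 0], 0]]'

```text
clock: 16.48
ee_pos: [0.5082, 0.0297, 0.0521]
ee_rot: [[0.079, 0.997, 0.0], [0.997, -0.079, -0.0], [-0.0, 0.0, -1.0]]
force: [0.2, -0.4, 3.5]
grip_width: 0.0004
```

```bash
python3 - <<'E'
from workcell import arm
from h import *
f,s=shot(arm,'wrist','w13'); g,_=shot(arm,'side','s13')
print(s['clock'],np.round(s['ee_pos'],4),s['force'],s['grip_width'])
a=f['color'][100:300,240:400,::-1];b=g['color'][220:320,250:350,::-1]
cv2.imwrite('pics/w13c.png',np.hstack([cv2.resize(a,(400,500),interpolation=3),cv2.resize(b,(400,500),interpolation=3)]))
E
```

```text
16.475 [0.5082 0.0297 0.0521] [ 0.18430194 -0.42527266  3.51302925] 0.0004037296474698456
```

View pics/w13c.png

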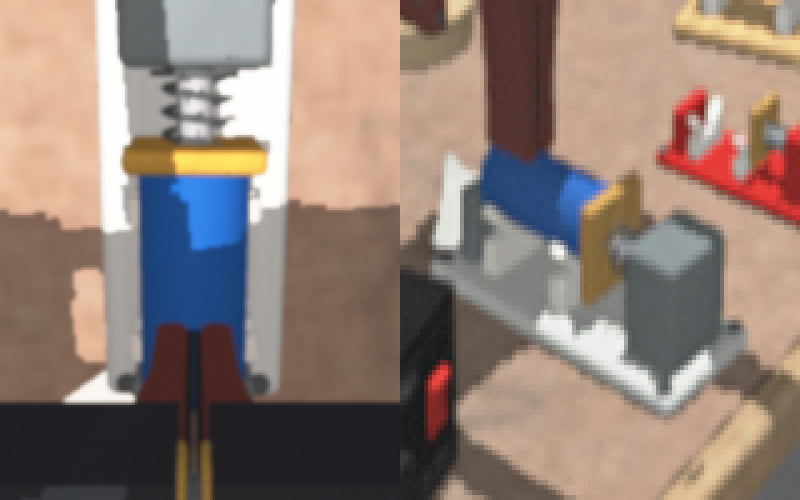

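Now it has come down: the tube looks parallel to the base with its top at 52 mm, as expected when loaded, and 3.5 N under the fingertips. I'll press a little more to seat it, then lift and check.

drive_tool --targets '[[1, [0, 0, 0.001], 0], [1, [0, 0, 0.001], 0], [1, [0, 0, 0], 0]]'

```text
clock: 16.95
ee_pos: [0.5084, 0.0297, 0.052]
ee_rot: [[0.079, 0.997, 0.001], [0.997, -0.079, -0.0], [-0.0, 0.001, -1.0]]
force: [-4.7, 0.0, 13.0]
grip_width: 0.0005
```

drive_tool --targets '[[1, [0, 0, -0.01], 0], [1, [0, 0, -0.04], 0], [1, [0, -0.025, -0.04], 0], [1, [0, -0.02, 0], 0], [1, [0, 0, 0], 0]]'

```text
clock: 17.58
ee_pos: [0.4628, 0.0334, 0.1401]
ee_rot: [[0.079, 0.997, 0.001], [0.997, -0.079, 0.0], [0.0, 0.001, -1.0]]
force: [0.4, 0.6, 0.0]
grip_width: 0.0005
```

```bash
cat > chk.py <<'E'
import sys,fit2
from fit2 import *
def bm2(f,w):
    hsv=cv2.cvtColor(f['color'],cv2.COLOR_RGB2HSV)[w[1]:w[3],w[0]:w[2]]; return (cv2.inRange(hsv,(105,75,25),(130,255,255))>0).astype(float)
fit2.bm=bm2
def run(n,r0):
    w,sw=load('w'+n);g,sg=load('s'+n);c,sc=load('c'+n)
    V=[(w,sw,(290,r0,350,275),None),(g,sg,(265,235,294,280),None),(c,sc,(276,140,310,170),None)]
    x,fv=fitb(V,offs=[(0,0),(1.4,0),(-.4,-.2)],it=90); print(x.round(2),fv)
    o=[]
    for i,(f,s,wn,_) in enumerate(V):
        im=f['color'][:,:,::-1].copy(); F={**f,'cx':f['cx']+x[5+2*i],'cy':f['cy']+x[6+2*i]}
        a,b,c_,d=wn; a-=10;b-=10;c_+=10;d+=10
        z=cv2.resize(im[b:d,a:c_],(260,390),interpolation=3); px=np.array([proj(F,q,s) for q in cylb(*x[:5])])
        px=((px-[a,b]+.5)*[260/(c_-a),390/(d-b)]).astype(np.int32); cv2.polylines(z,[cv2.convexHull(px)],True,(0,255,255),1); o.append(z)
    cv2.imwrite(f'pics/f{n}.png',np.hstack(o))
E
python3 - <<'E'
from workcell import arm
from h import *
f,s=shot(arm,'wrist','w14'); g,_=shot(arm,'side','s14'); c,_=shot(arm,'scene','c14')
print(s['clock'],np.round(s['ee_pos'],4),s['force'],s['grip_width'])
a=f['color'][100:300,240:400,::-1];b=g['color'][220:320,250:350,::-1]
cv2.imwrite('pics/w14c.png',np.hstack([cv2.resize(a,(400,500),interpolation=3),cv2.resize(b,(400,500),interpolation=3)]))
cv2.imwrite('pics/c14c.png',cv2.resize(c['color'][130:280,220:420,::-1],None,fx=4,fy=4,interpolation=3))
from chk import run
run('14',200)
E
```

```text
17.575 [0.4628 0.0334 0.1401] [0.38513227 0.62826025 0.01568225] 0.0004517718241616959
[-4.44  0.89 35.42 -3.79  1.03 -0.74 -1.46  0.55 -2.    0.2  -0.9 ] 1.563250730951102
```

View pics/w14c.png

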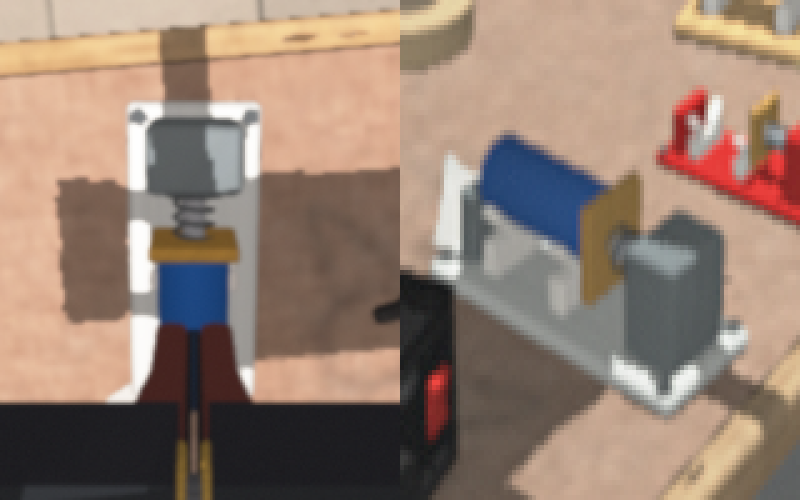

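View pics/c14c.png

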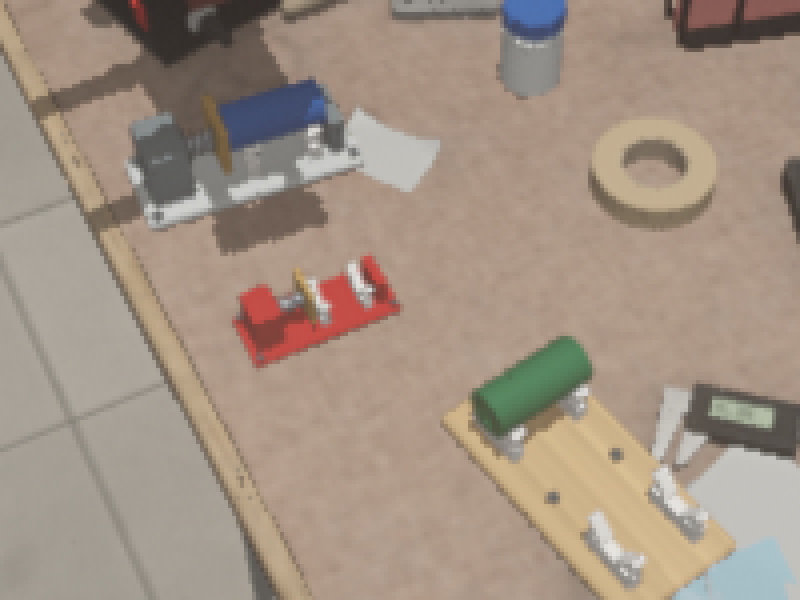

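View pics/f14.png

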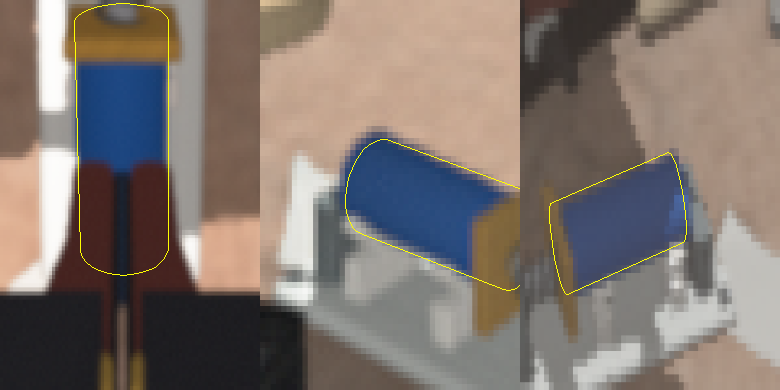

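The press met a firm 13 N at TCP z = 52 mm, exactly the height of the top of a seated tube. The closed fingers hide it in the wrist view, so I'll open them and check cleanly.

drive_tool --targets '[[-0.2, [0, 0, -0.01], 0], [-0.2, [0, 0, 0], 0], [-0.2, [0, 0, 0], 0], [-0.2, [0, 0, 0], 0], [-0.2, [0, 0, 0], 0]]'

```text
clock: 18.35
ee_pos: [0.4632, 0.0333, 0.1496]
ee_rot: [[0.079, 0.997, -0.0], [0.997, -0.079, 0.0], [-0.0, -0.0, -1.0]]
force: [-1.3, -0.1, -0.2]
grip_width: 0.0471
```

```bash
python3 - <<'E'
from workcell import arm
from h import *
f,s=shot(arm,'wrist','w15'); g,_=shot(arm,'side','s15'); c,_=shot(arm,'scene','c15')
print(s['clock'],np.round(s['ee_pos'],4),s['force'],s['grip_width'])
cv2.imwrite('pics/w15c.png',cv2.resize(f['color'][130:290,270:370,::-1],(375,600),interpolation=3))
from chk import run
run('15',200)
E
```

```text
18.35 [0.4632 0.0333 0.1496] [-1.27887304 -0.06654067 -0.16324529] 0.047123309336439906
[-0.27 -0.3  37.47 -3.06 -0.95  0.11  0.12  1.15 -0.35 -0.82 -0.27] 0.4168712083837085
```

View pics/w15c.png

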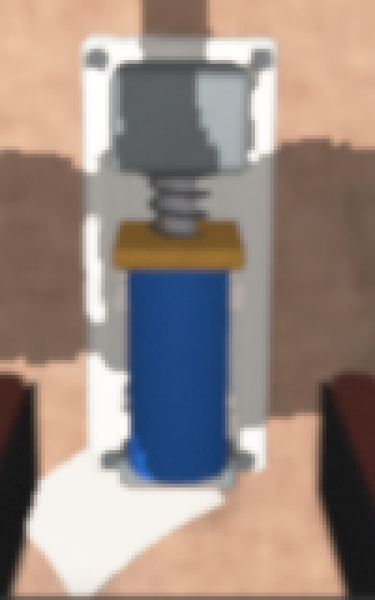

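View pics/f15.png

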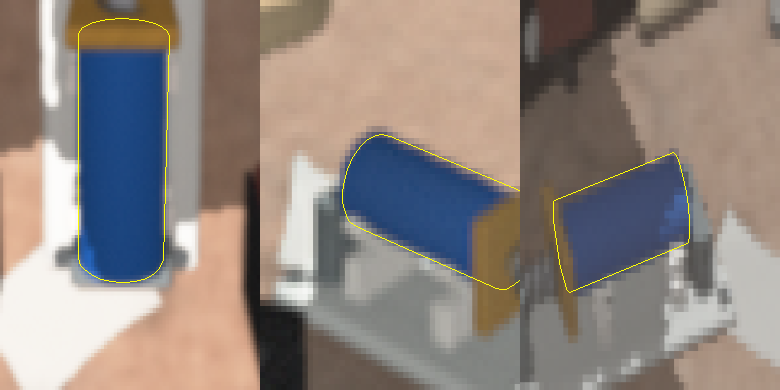

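The tube lies level between pad and stop. The fit, good to about ±2–3°, hints that the pad end could be a millimetre or so high. I'll touch that end from above too, which measures its height and seats it.

drive_tool --targets '[[1, [0, 0.0164, 0.02], 0], [1, [0, 0, 0.03], 0], [1, [0, 0, 0.02], 0], [1, [0, 0, 0], 0], [1, [0, 0, 0.01], 0], [1, [0, 0, 0.01], 0], [1, [0, 0, 0.0025], 0], [1, [0, 0, 0], 0]]'

```text
clock: 19.5
ee_pos: [0.4796, 0.032, 0.0573]
ee_rot: [[0.079, 0.997, -0.0], [0.997, -0.079, 0.0], [0.0, -0.0, -1.0]]
force: [-0.2, 0.6, -0.1]
grip_width: 0.0003
```

drive_tool --targets '[[1, [0, 0, 0.001], 0], [1, [0, 0, 0.001], 0], [1, [0, 0, 0], 0]]'

```text
clock: 19.88
ee_pos: [0.4796, 0.032, 0.0554]
ee_rot: [[0.079, 0.997, 0.0], [0.997, -0.079, -0.0], [-0.0, 0.0, -1.0]]
force: [-0.0, 0.5, -0.3]
grip_width: 0.0005
```

drive_tool --targets '[[1, [0, 0, 0.001], 0], [1, [0, 0, 0.001], 0], [1, [0, 0, 0], 0]]'

```text
clock: 20.25
ee_pos: [0.4795, 0.032, 0.0532]
ee_rot: [[0.079, 0.997, -0.0], [0.997, -0.079, -0.0], [-0.0, -0.0, -1.0]]
force: [-0.0, -0.5, -0.1]
grip_width: 0.0001
```

drive_tool --targets '[[1, [0, 0, 0.001], 0], [1, [0, 0, 0.0005], 0], [1, [0, 0, 0], 0]]'

```text
clock: 20.62
ee_pos: [0.4797, 0.032, 0.0521]
ee_rot: [[0.079, 0.997, 0.0], [0.997, -0.079, -0.0], [-0.0, 0.0, -1.0]]
force: [-0.6, -0.3, 2.3]
grip_width: 0.0008
```

Contact is at 52 mm here as well, so both ends are at the seated height. One light press more to confirm it's solid, then clear off and take a last look.

drive_tool --targets '[[1, [0, 0, 0.001], 0], [1, [0, 0, 0], 0]]'

```text
clock: 20.88
ee_pos: [0.4797, 0.032, 0.0521]
ee_rot: [[0.08, 0.997, 0.001], [0.997, -0.08, -0.0], [-0.0, 0.001, -1.0]]
force: [-3.4, 0.3, 7.4]
grip_width: 0.0007
```

drive_tool --targets '[[1, [0, 0, -0.01], 0], [0, [0, 0, -0.04], 0], [0, [0, -0.016, -0.05], 0], [0, [0, 0, 0], 0], [0, [0, 0, 0], 0], [0, [0, 0, 0], 0]]'

```text
clock: 21.62
ee_pos: [0.4631, 0.0332, 0.149]
ee_rot: [[0.08, 0.997, -0.003], [0.997, -0.08, -0.0], [-0.0, -0.003, -1.0]]
force: [0.4, 0.5, 0.9]
grip_width: 0.0434
```

```bash
python3 - <<'E'
from workcell import arm
from h import *
f,s=shot(arm,'wrist','w16'); g,_=shot(arm,'side','s16'); c,_=shot(arm,'scene','c16')
print(s['clock'],np.round(s['ee_pos'],4),s['force'],s['grip_width'])
a=f['color'][130:290,270:370,::-1];b=g['color'][160:320,250:410,::-1]
cv2.imwrite('pics/w16c.png',np.hstack([cv2.resize(a,(312,500),interpolation=3),cv2.resize(b,(480,500),interpolation=3)]))
from chk import run
run('16',200)
E
```

```text
21.625 [0.4631 0.0332 0.149 ] [0.43365707 0.50194173 0.92431738] 0.04341634995664048
[-0.78  0.14 37.33 -2.49  0.16 -0.39  0.46  1.11 -0.58 -0.54 -0.42] 0.4234161918071601
```

View pics/w16c.png

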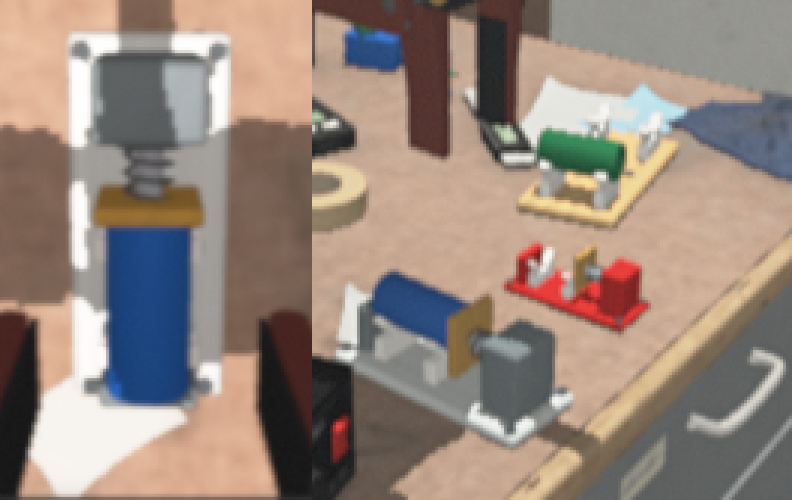

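The last pictures show the blue tube level in the cradle between the brass pad and the grey stop. Green is untouched on its rest, and the gripper is clear. Handing in.

```bash
python3 - <<'E'
from workcell import arm
print(arm.finish_job(), arm.sense()['clock'])
E
```

```text
the job is handed in; nothing more can be done
the job is handed in; nothing more can be done
```

The blue tube is loaded in the grey spring cradle, lying level between the brass pad and the fixed stop. I handed the job in at about 21.7 s of the 38 s allowed.

**How it went:**
- The tool cannot tilt, so I gripped the tube off its middle and pivoted it in the jaws to a slope of about 16° by pressing it on a saddle of its own rest.
- I pushed its low end against the pad, which gave way about 13 mm, then lowered it in front of the stop and let go.
- The first release did not finish the job: the far end stayed wedged about 4–5 mm high against the stop's face. I pressed that end down with the shut fingers until it was firm.

**Last checks:**
- **Height:** the tube's top measured 52 mm by touch near both ends, which is the seated height. It held firm under 13 N at the stop end and 7 N at the pad end.
- **Position:** the final pictures show it centred in the V rests, with its centre within about 1 mm of the bay along and across.
- **Surroundings:** the green tube is where it was, and the gripper was clear and touching nothing. I saw no contact force above about 13 N.

**Disagreement:** the final camera fit gave a slope of about −2.5° and a centre near 37.3 mm instead of 38 mm. The touch heights say it is level, and I trust those more, because the picture fit was good only to about 2–3°.

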